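# Load the pedal batteries into the charging cradles in order

## Task

Load the three block batteries into the three charging cradles in the order of the raised dots: first the cradle with one dot, then two, then three; any battery may go in any cradle. Slip each battery's plain base in first, tilted, under the lip and against the spring plate, then swing the stud end down, so that it lies flat on the bay floor with its studs against the terminal wall, held by the spring. Let go of each battery before loading the next, and leave the pedals, coaster and screwdriver where they are.

Things in the scene. Friction and masses are not known exactly. Their poses are not given: they have to be found in the camera images.
- cradle1: Fixed black charging cradle no. 1, x -68..+54 mm, 46 mm wide (y). Origin: on the desk under the centre of a seated battery; +x to the terminal wall, -x to the spring (robot side), z up. Bay floor 6 mm above the desk; side ribs 30.5 mm apart, 5 mm above the floor. Spring housing x -68..-44, 34 mm high. A seated battery has its origin at (0, 0, 6 mm), x axes agreeing (studs to +x).
- cradle1_dots (a point): Top middle of the ledge behind cradle 1's terminal wall, where 1 raised steel dome (10 mm wide, 5 mm high, in a row across) tell its number: cradle x = +43 mm. Ledge and wall are 18 mm above the desk; the wall's upright face is at cradle x = +26 mm.
- cradle1_plate (a joint): Push-back (m) of cradle 1's steel spring plate: 0 free, face at cradle x = -16 mm; 0.017 fully back, face at -33; 0.007 behind a seated battery. 1.5 N at first, 6.6 N fully back. 18 mm wide; its top lip, 3 mm thick, reaches 14 mm over the bay from the face, underside 32 mm above the desk, so a battery cannot drop in level. Free gap face to wall 42 mm, battery 49 mm.
- cradle2: Fixed black charging cradle no. 2, x -68..+54 mm, 46 mm wide (y). Origin: on the desk under the centre of a seated battery; +x to the terminal wall, -x to the spring (robot side), z up. Bay floor 6 mm above the desk; side ribs 30.5 mm apart, 5 mm above the floor. Spring housing x -68..-44, 34 mm high. A seated battery has its origin at (0, 0, 6 mm), x axes agreeing (studs to +x).
- cradle2_dots (a point): Top middle of the ledge behind cradle 2's terminal wall, where 2 raised steel domes (10 mm wide, 5 mm high, in a row across) tell its number: cradle x = +43 mm. Ledge and wall are 18 mm above the desk; the wall's upright face is at cradle x = +26 mm.
- cradle2_plate (a joint): Push-back (m) of cradle 2's steel spring plate: 0 free, face at cradle x = -16 mm; 0.017 fully back, face at -33; 0.007 behind a seated battery. 1.5 N at first, 6.6 N fully back. 18 mm wide; its top lip, 3 mm thick, reaches 14 mm over the bay from the face, underside 32 mm above the desk, so a battery cannot drop in level. Free gap face to wall 42 mm, battery 49 mm.
- cradle3: Fixed black charging cradle no. 3, x -68..+54 mm, 46 mm wide (y). Origin: on the desk under the centre of a seated battery; +x to the terminal wall, -x to the spring (robot side), z up. Bay floor 6 mm above the desk; side ribs 30.5 mm apart, 5 mm above the floor. Spring housing x -68..-44, 34 mm high. A seated battery has its origin at (0, 0, 6 mm), x axes agreeing (studs to +x).
- cradle3_dots (a point): Top middle of the ledge behind cradle 3's terminal wall, where 3 raised steel domes (10 mm wide, 5 mm high, in a row across) tell its number: cradle x = +43 mm. Ledge and wall are 18 mm above the desk; the wall's upright face is at cradle x = +26 mm.
- cradle3_plate (a joint): Push-back (m) of cradle 3's steel spring plate: 0 free, face at cradle x = -16 mm; 0.017 fully back, face at -33; 0.007 behind a seated battery. 1.5 N at first, 6.6 N fully back. 18 mm wide; its top lip, 3 mm thick, reaches 14 mm over the bay from the face, underside 32 mm above the desk, so a battery cannot drop in level. Free gap face to wall 42 mm, battery 49 mm.
- battery_a: Loose 9-volt block battery, 46 g, silver and grey, lying on its broad side; all three are alike. Case 46 mm long (x) x 26.5 mm wide (y) x 17.5 mm thick (z); two round steel terminal studs stand 3 mm out of its +x end, the -x end is the plain base. Origin: centre of the case's underside, z up.
- battery_a_studs (a point): Point between the tips of the two studs of battery_a: 26 mm along x from its origin, 8.75 mm up.
- battery_b: Loose 9-volt block battery, 46 g, silver and grey, lying on its broad side; all three are alike. Case 46 mm long (x) x 26.5 mm wide (y) x 17.5 mm thick (z); two round steel terminal studs stand 3 mm out of its +x end, the -x end is the plain base. Origin: centre of the case's underside, z up.
- battery_b_studs (a point): Point between the tips of the two studs of battery_b: 26 mm along x from its origin, 8.75 mm up.
- battery_c: Loose 9-volt block battery, 46 g, silver and grey, lying on its broad side; all three are alike. Case 46 mm long (x) x 26.5 mm wide (y) x 17.5 mm thick (z); two round steel terminal studs stand 3 mm out of its +x end, the -x end is the plain base. Origin: centre of the case's underside, z up.
- battery_c_studs (a point): Point between the tips of the two studs of battery_c: 26 mm along x from its origin, 8.75 mm up.
- tremolo_pedal: White tremolo guitar pedal standing on the desk, 115 x 66 x 38 mm with knobs up to 52 mm; origin at the centre of its underside. Bystander: leave it alone.
- distortion_pedal: Yellow distortion guitar pedal standing on the desk, 115 x 66 x 38 mm with knobs up to 52 mm; origin at the centre of its underside. Bystander: leave it alone.
- coaster: Round white ceramic coaster, 94 mm across, 7 mm thick; origin at the centre of its underside. Bystander: leave it alone.
- screwdriver: Stainless screwdriver with a green grip, lying on the desk along its x axis, grip towards -x. Bystander: leave it alone.
Not all that is in view belongs to the job. What is shaped like the battery_a but yellow is not meant.

How it is judged (in metres and radians):
On the way, in this order (a step that is already met when the one before it is completed fails the run):
1. a battery lies seated and released in the cradle with one dot (((x of battery_a_studs in the frame of cradle1 between 0.0225 and 0.0295 m and y of battery_a_studs in the frame of cradle1 between -0.0045 and 0.0045 m and y of battery_a in the frame of cradle1 between -0.0035 and 0.0035 m and z of battery_a in the frame of cradle1 between 0.004 and 0.0085 m and angle between battery_a's own z axis and vertical below 0.08 rad and linear speed of battery_a below 0.02 m/s and contact force between the fingers and battery_a below 0.3 N) or (x of battery_b_studs in the frame of cradle1 between 0.0225 and 0.0295 m and y of battery_b_studs in the frame of cradle1 between -0.0045 and 0.0045 m and y of battery_b in the frame of cradle1 between -0.0035 and 0.0035 m and z of battery_b in the frame of cradle1 between 0.004 and 0.0085 m and angle between battery_b's own z axis and vertical below 0.08 rad and linear speed of battery_b below 0.02 m/s and contact force between the fingers and battery_b below 0.3 N) or (x of battery_c_studs in the frame of cradle1 between 0.0225 and 0.0295 m and y of battery_c_studs in the frame of cradle1 between -0.0045 and 0.0045 m and y of battery_c in the frame of cradle1 between -0.0035 and 0.0035 m and z of battery_c in the frame of cradle1 between 0.004 and 0.0085 m and angle between battery_c's own z axis and vertical below 0.08 rad and linear speed of battery_c below 0.02 m/s and contact force between the fingers and battery_c below 0.3 N))), for 0.2 s.
2. a battery lies seated and released in the cradle with two dots (((x of battery_a_studs in the frame of cradle2 between 0.0225 and 0.0295 m and y of battery_a_studs in the frame of cradle2 between -0.0045 and 0.0045 m and y of battery_a in the frame of cradle2 between -0.0035 and 0.0035 m and z of battery_a in the frame of cradle2 between 0.004 and 0.0085 m and angle between battery_a's own z axis and vertical below 0.08 rad and linear speed of battery_a below 0.02 m/s and contact force between the fingers and battery_a below 0.3 N) or (x of battery_b_studs in the frame of cradle2 between 0.0225 and 0.0295 m and y of battery_b_studs in the frame of cradle2 between -0.0045 and 0.0045 m and y of battery_b in the frame of cradle2 between -0.0035 and 0.0035 m and z of battery_b in the frame of cradle2 between 0.004 and 0.0085 m and angle between battery_b's own z axis and vertical below 0.08 rad and linear speed of battery_b below 0.02 m/s and contact force between the fingers and battery_b below 0.3 N) or (x of battery_c_studs in the frame of cradle2 between 0.0225 and 0.0295 m and y of battery_c_studs in the frame of cradle2 between -0.0045 and 0.0045 m and y of battery_c in the frame of cradle2 between -0.0035 and 0.0035 m and z of battery_c in the frame of cradle2 between 0.004 and 0.0085 m and angle between battery_c's own z axis and vertical below 0.08 rad and linear speed of battery_c below 0.02 m/s and contact force between the fingers and battery_c below 0.3 N))), for 0.2 s.
3. a battery lies seated and released in the cradle with three dots (((x of battery_a_studs in the frame of cradle3 between 0.0225 and 0.0295 m and y of battery_a_studs in the frame of cradle3 between -0.0045 and 0.0045 m and y of battery_a in the frame of cradle3 between -0.0035 and 0.0035 m and z of battery_a in the frame of cradle3 between 0.004 and 0.0085 m and angle between battery_a's own z axis and vertical below 0.08 rad and linear speed of battery_a below 0.02 m/s and contact force between the fingers and battery_a below 0.3 N) or (x of battery_b_studs in the frame of cradle3 between 0.0225 and 0.0295 m and y of battery_b_studs in the frame of cradle3 between -0.0045 and 0.0045 m and y of battery_b in the frame of cradle3 between -0.0035 and 0.0035 m and z of battery_b in the frame of cradle3 between 0.004 and 0.0085 m and angle between battery_b's own z axis and vertical below 0.08 rad and linear speed of battery_b below 0.02 m/s and contact force between the fingers and battery_b below 0.3 N) or (x of battery_c_studs in the frame of cradle3 between 0.0225 and 0.0295 m and y of battery_c_studs in the frame of cradle3 between -0.0045 and 0.0045 m and y of battery_c in the frame of cradle3 between -0.0035 and 0.0035 m and z of battery_c in the frame of cradle3 between 0.004 and 0.0085 m and angle between battery_c's own z axis and vertical below 0.08 rad and linear speed of battery_c below 0.02 m/s and contact force between the fingers and battery_c below 0.3 N))), for 0.2 s.
At the end, for the whole second after the job is handed in: Each of the three cradles holds one battery, released and at rest: studs within 3.5 mm of the terminal wall (cradle x 22.5 to 29.5 mm) and 4.5 mm of the bay's middle line, origin within 3.5 mm of that line and on the bay floor (4 to 8.5 mm above the desk), flat within 0.08 rad (((x of battery_a_studs in the frame of cradle1 between 0.0225 and 0.0295 m and y of battery_a_studs in the frame of cradle1 between -0.0045 and 0.0045 m and y of battery_a in the frame of cradle1 between -0.0035 and 0.0035 m and z of battery_a in the frame of cradle1 between 0.004 and 0.0085 m and angle between battery_a's own z axis and vertical below 0.08 rad and linear speed of battery_a below 0.02 m/s and contact force between the fingers and battery_a below 0.3 N) or (x of battery_b_studs in the frame of cradle1 between 0.0225 and 0.0295 m and y of battery_b_studs in the frame of cradle1 between -0.0045 and 0.0045 m and y of battery_b in the frame of cradle1 between -0.0035 and 0.0035 m and z of battery_b in the frame of cradle1 between 0.004 and 0.0085 m and angle between battery_b's own z axis and vertical below 0.08 rad and linear speed of battery_b below 0.02 m/s and contact force between the fingers and battery_b below 0.3 N) or (x of battery_c_studs in the frame of cradle1 between 0.0225 and 0.0295 m and y of battery_c_studs in the frame of cradle1 between -0.0045 and 0.0045 m and y of battery_c in the frame of cradle1 between -0.0035 and 0.0035 m and z of battery_c in the frame of cradle1 between 0.004 and 0.0085 m and angle between battery_c's own z axis and vertical below 0.08 rad and linear speed of battery_c below 0.02 m/s and contact force between the fingers and battery_c below 0.3 N)) and ((x of battery_a_studs in the frame of cradle2 between 0.0225 and 0.0295 m and y of battery_a_studs in the frame of cradle2 between -0.0045 and 0.0045 m and y of battery_a in the frame of cradle2 between -0.0035 and 0.0035 m and z of battery_a in the frame of cradle2 between 0.004 and 0.0085 m and angle between battery_a's own z axis and vertical below 0.08 rad and linear speed of battery_a below 0.02 m/s and contact force between the fingers and battery_a below 0.3 N) or (x of battery_b_studs in the frame of cradle2 between 0.0225 and 0.0295 m and y of battery_b_studs in the frame of cradle2 between -0.0045 and 0.0045 m and y of battery_b in the frame of cradle2 between -0.0035 and 0.0035 m and z of battery_b in the frame of cradle2 between 0.004 and 0.0085 m and angle between battery_b's own z axis and vertical below 0.08 rad and linear speed of battery_b below 0.02 m/s and contact force between the fingers and battery_b below 0.3 N) or (x of battery_c_studs in the frame of cradle2 between 0.0225 and 0.0295 m and y of battery_c_studs in the frame of cradle2 between -0.0045 and 0.0045 m and y of battery_c in the frame of cradle2 between -0.0035 and 0.0035 m and z of battery_c in the frame of cradle2 between 0.004 and 0.0085 m and angle between battery_c's own z axis and vertical below 0.08 rad and linear speed of battery_c below 0.02 m/s and contact force between the fingers and battery_c below 0.3 N)) and ((x of battery_a_studs in the frame of cradle3 between 0.0225 and 0.0295 m and y of battery_a_studs in the frame of cradle3 between -0.0045 and 0.0045 m and y of battery_a in the frame of cradle3 between -0.0035 and 0.0035 m and z of battery_a in the frame of cradle3 between 0.004 and 0.0085 m and angle between battery_a's own z axis and vertical below 0.08 rad and linear speed of battery_a below 0.02 m/s and contact force between the fingers and battery_a below 0.3 N) or (x of battery_b_studs in the frame of cradle3 between 0.0225 and 0.0295 m and y of battery_b_studs in the frame of cradle3 between -0.0045 and 0.0045 m and y of battery_b in the frame of cradle3 between -0.0035 and 0.0035 m and z of battery_b in the frame of cradle3 between 0.004 and 0.0085 m and angle between battery_b's own z axis and vertical below 0.08 rad and linear speed of battery_b below 0.02 m/s and contact force between the fingers and battery_b below 0.3 N) or (x of battery_c_studs in the frame of cradle3 between 0.0225 and 0.0295 m and y of battery_c_studs in the frame of cradle3 between -0.0045 and 0.0045 m and y of battery_c in the frame of cradle3 between -0.0035 and 0.0035 m and z of battery_c in the frame of cradle3 between 0.004 and 0.0085 m and angle between battery_c's own z axis and vertical below 0.08 rad and linear speed of battery_c below 0.02 m/s and contact force between the fingers and battery_c below 0.3 N))); the robot touches nothing.
It fails at once if the white tremolo pedal is shifted by more than 20 mm (distance of tremolo_pedal from where it was at the start of the episode above 0.02 m).
It fails at once if the yellow distortion pedal is shifted by more than 20 mm (distance of distortion_pedal from where it was at the start of the episode above 0.02 m).
It fails at once if the coaster is shifted by more than 20 mm (distance of coaster from where it was at the start of the episode above 0.02 m).
It fails at once if the screwdriver is shifted by more than 20 mm (distance of screwdriver from where it was at the start of the episode above 0.02 m).
It also fails if it takes over 66 s, if anything falls off the work surface, if the arm or the gripper's body presses on something with over 40 N, if the wrist force passes 120 N, or if a joint passes its speed limit or range.

## Robot

A 7-joint arm with a two-finger parallel gripper is mounted at the origin on the work surface. World frame = base frame: x ahead of the robot, y to its left, z up, the work surface at z = 0. Lengths are in mm, angles in rad, forces in N, time in s.
With the tool pointing down it reaches from about 425 to 925 mm from the base axis. Payload 6.8 kg.
Tool frame: the origin (TCP) lies at the very end of the fingers, on their centre line; the grasp point (between the pads) lies 19 mm behind it (arm.hold_point_z is the distance from the TCP to the grasp point, in mm); z points along the fingers, y is the line along which they close (so a half turn about z gives the same grasp; the last joint's range is limited). The gripper opens to 85 mm and grips with 20 to 120 N. Pads are 22 mm wide; open, the fingers measure 114 mm over their backs; the gripper's body (76 mm by 85 mm) begins 54 mm behind the grasp point. The pads swing forward as they close: fully open they stand 13 mm farther back than shut.
Start: joints at [1.107, 0.477, 0.022, 1.555, -0.011, 1.109, -0.083], TCP at [235.14, -632.738, 206.108] pointing down, gripper open.
Joint ranges: [-2.96, 2.96], [-0.34, 2.1], [-1.41, 1.46], [0.24, 2.44], [-1.37, 4.51], [0.17, 1.92], [-2.96, 2.96]. Speed limits (rad/s): [2.39, 2.39, 3.14, 3.14, 3.14, 3.14, 3.14].

## Interface

Orientations are given as [roll, pitch, yaw] about the fixed x, y, z axes, in that order (R = Rz(yaw) Ry(pitch) Rx(roll)).
In Python, from cell import arm gives the robot as it stands. The module is installed in compiled form; this text tells all that it offers.
- The arm moves only by the tool servo_tool, never from a script. Its argument "deltas" is a list of rows, each a list of 7 numbers: the shift along the tool's x, y, z in units of 0.15 m (1.0 is 0.15 m), then the turn, a rotation vector about the tool's x, y, z in units of 60 degrees (1.0 is 60 degrees), then the closure, from -1 (fully open) to 1 (shut). In form: [[x, y, z, wx, wy, wz, fingers], ...]. A call has 1 to 10 rows; each row shifts and turns the commanded pose from where the row before left it, along the tool's axes as they then stand; what a row does not reach is not made up. A row lasts 1/12 s, in which the tool goes at most 41.7 mm and 7.16 degrees, less where a joint would pass 70% of its speed; a pose out of reach is approached as far as the arm can. A call with a number of a shift or a turn outside -1 to 1 is refused whole. A call with a gripper value outside its range is refused whole. The fingers move at their own pace and stop on an object; "squeeze" is the grip in N (left out, the last holds). Time passes only in rows, so rows that do not move let the fingers close. It gives the time, the measured TCP pose, the force, the opening and the grip force at its end, in the units of the state.
- arm.get_state(): the state, without advancing time (a new reading comes with each control period).
- arm.grab_frame(name): name is "side" or "top"; returns a dict with "frame" (420x560x3 uint8, blue, green, red), "range_z" (420x560 float32, mm along the optical axis (not along the pixel's ray), 0 where there is no reading), "mtx" (3x3 intrinsics, pixels), "k1" (the pictures are not rectified: a ray, as slopes to the right and down, at radius r is drawn at 1 + k1 r^2 times it, then the intrinsics apply), "rvec" (rotation vector, rad) and "tvec" (3), from world to camera coordinates, as OpenCV has them. Camera axes: x right, y down, z forward; pixel columns grow to the right and rows downward; lengths in mm; the calibration is good to about 2 mm. A picture is of the moment at which its call begins.
- arm.job_done(): hands the job in; it is judged then, once.
The state is a dict: "t": time; "joints": joint angles; "joint_velocities": joint speeds; "tau": joint torques, N m; "tcp_pos": TCP position; "eef_rot": TCP orientation; "contact_force": force on the tool from outside, world axes, zero at the start; "torque": the same for the moment, N m; "opening": finger opening in mm; "finger_force": force on a finger pad.
Only numpy, scipy, OpenCV 4.12 (cv2) and the standard library are available. Lean on these libraries where they do the work, as an engineer would, in place of code of your own. Each camera call takes 0.05 s, during which the arm holds its last target. There are 200 camera calls.

## Working session

There is one attempt and no reset: what is moved stays moved. The work goes in short steps, Python scripts to look and compute and a tool call to move; the robot and the scene stay as the last step left them, time stands still between calls to the robot, and variables do not carry over. Pictures are saved under pics/ and viewed, at most 10 in all, crops included, and the job is handed in when it is done.

Besides the shell and the picture viewer there is one more tool, called by a JSON object that holds its "api" and its "payload". servo_tool: Moves the arm, as the interface text tells. Its arguments: {"type":"object","properties":{"deltas":{"type":"array","items":{"type":"array","items":{"type":"number","minimum":-1,"maximum":1}}},"squeeze":{"type":"number"}},"required":["deltas"]}

```bash
mkdir -p pics; cat > h.py <<'E'
import numpy as np, cv2, pickle
from cell import arm
from scipy.spatial.transform import Rotation as R
def grab(n):
    f=arm.grab_frame(n); pickle.dump(f,open(n+'.pkl','wb')); return f
def world(f,u,v,z=None):
    """pixels -> world, using depth or plane z"""
    u=np.atleast_1d(u).astype(float);v=np.atleast_1d(v).astype(float)
    K=np.array(f['mtx']);k=f['k1']
    d=np.stack([(u-K[0,2])/K[0,0],(v-K[1,2])/K[1,1]],-1)
    s=d.copy()
    for _ in range(20): s=d/(1+k*(s**2).sum(-1,keepdims=True))
    r=np.c_[s,np.ones(len(s))]
    Rm=cv2.Rodrigues(np.array(f['rvec'],float))[0];t=np.array(f['tvec'],float).ravel()
    c=-Rm.T@t; w=r@Rm
    if z is None: return c+w*f['range_z'][v.astype(int),u.astype(int)][:,None]
    return c+w*((z-c[2])/w[:,2])[:,None]
def cloud(f):
    v,u=np.mgrid[:420,:560]; return world(f,u.ravel(),v.ravel()).reshape(420,560,3)
E
python3 - <<'E'
from h import *
for n in('side','top'):
    f=grab(n); cv2.imwrite(f'pics/{n}0.png',f['frame']); print(n,f['mtx'],f['k1'],f['rvec'],f['tvec'])
print(arm.get_state())
E
```

```text
side [[428.85261665   0.         283.12379184]
 [  0.         428.85261665 211.92933825]
 [  0.           0.           1.        ]] -0.11968587719265217 [ 0.13660682 -2.89783339  1.16418597] [ 556.19015435  102.39491693 1010.46117405]
top [[466.30606759   0.         277.77020397]
 [  0.         466.30606759 211.36421848]
 [  0.           0.           1.        ]] -0.12807601598242616 [ 2.05572088 -2.16894369  0.24368819] [-14.22262863 535.77119183 992.6940085 ]
{'t': 0.1, 'joints': array([ 1.10689822,  0.47772153,  0.02235914,  1.55633718, -0.01151165,
        1.10930104, -0.08310679]), 'joint_velocities': array([-0.00034079, -0.00173436, -0.00080333, -0.00503931,  0.00072324,
        0.00123023,  0.00045539]), 'tau': array([ 4.75944631e-03, -5.97756636e+01,  1.61412746e+00, -2.81953579e+01,
        1.29081178e-02,  5.03896052e-03,  3.84552413e-05]), 'tcp_pos': array([ 234.91152774, -632.19804175,  205.22704803]), 'eef_rot': array([-3.13995801e+00,  1.16257534e-04,  3.55791756e-01]), 'contact_force': array([ 0.00509243, -0.08634734,  0.08994592]), 'torque': array([-0.00511068,  0.01851973,  0.02699306]), 'finger_force': 0.0, 'opening': 85.88136860635565}
```

View pics/top0.png

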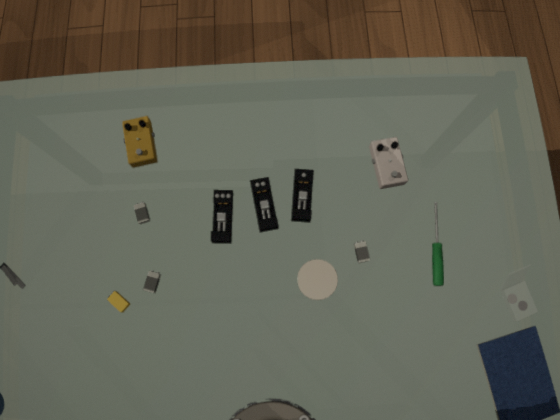

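View pics/side0.png

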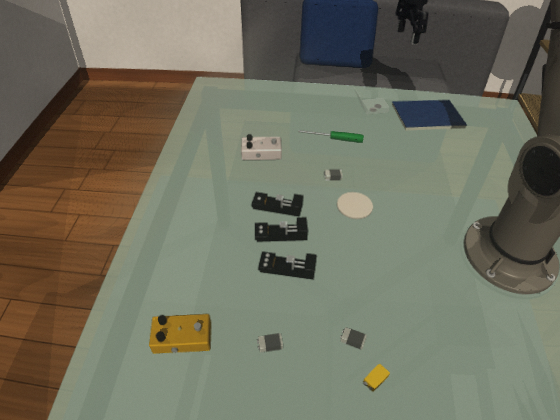

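The batteries are silver/grey, at top px (141,212), (152,281) and (362,251). The lookalikes are the yellow block (118,301) and the white plate (520,300), neither of which is wanted. The cradles, by dots, are 1 at (303,195), 2 at (264,204) and 3 at (222,216). Next I'll check this in one close crop montage and measure.

```bash
python3 - <<'E'
from h import *
T=pickle.load(open('top.pkl','rb'));S=pickle.load(open('side.pkl','rb'))
def crop(f,u,v,w=32,h=32,s=6): return cv2.resize(f['frame'][v-h:v+h,u-w:u+w],None,fx=s,fy=s,interpolation=cv2.INTER_CUBIC)
r1=np.hstack([cv2.resize(crop(T,u,v),(192,192)) for u,v in((141,212),(152,281),(362,251))]+[cv2.resize(crop(S,330,175),(192,192))])
r2=np.hstack([cv2.resize(T['frame'][160:250,205:320],(384,300),interpolation=2),cv2.resize(S['frame'][185:285,245:325],(384,300),interpolation=2)])
cv2.imwrite('pics/c0.png',np.vstack([r1,r2]))
for n,f in(('T',T),('S',S)):
    P=cloud(f); z=P[...,2]; ok=f['range_z']>0
    print(n,'valid',ok.mean(),'desk z pct',np.percentile(z[ok],[5,25,50,75]))
    hsv=cv2.cvtColor(f['frame'],cv2.COLOR_BGR2HSV)
    m=(ok&(z>8)&(z<60)&(P[...,0]>350)&(P[...,0]<1100)&(abs(P[...,1])<700)).astype(np.uint8)
    k,l,st,c=cv2.connectedComponentsWithStats(m)
    for i in range(1,k):
        if st[i,4]<40: continue
        q=P[l==i]; top=q[q[:,2]>np.percentile(q[:,2],50)-3]
        (rc,sz,an)=cv2.minAreaRect(top[:,:2].astype(np.float32))
        print(c[i].round(),st[i,4],'zmed',np.percentile(q[:,2],[10,50,90]).round(1),'rect',np.round(rc,1),np.round(sz,1),round(an,1),'mean',top.mean(0).round(1))
E
```

```text
T valid 0.9962457482993198 desk z pct [-7.53965058e+02 -2.87317693e+00 -6.51520808e-01  1.19647111e+00]
[139. 141.] 1368 zmed [25.7 36.6 40.8] rect [735.5 284.7] [116.2  65.7] 11.2 mean [733.5 283.5  38.3]
[388. 162.] 1409 zmed [27.2 37.6 42.1] rect [ 649.5 -316.2] [114.7  65.9] 7.4 mean [ 647.3 -315.3   39.3]
[302. 195.] 737 zmed [11.1 19.6 34.9] rect [ 581.1 -103.2] [ 45.8 126.9] 82.3 mean [ 571.8 -102.    27. ]
[264. 204.] 750 zmed [10.5 19.3 34.8] rect [563.9 -10.9] [126.2  45.7] 7.9 mean [555.8 -12.1  26.7]
[221. 216.] 751 zmed [10.8 20.  34.7] rect [539.6  88.7] [ 45.9 125.3] 86.1 mean [526.6  89.1  27.6]
[141. 213.] 242 zmed [13.5 16.8 19.3] rect [558.3 280. ] [47.6 28.3] 14.1 mean [557.6 279.6  17.2]
[437. 256.] 561 zmed [14.  21.9 26.3] rect [ 435.7 -413.8] [ 24.3 170.3] 83.2 mean [ 397.7 -408.    23.9]
[362. 252.] 251 zmed [14.2 17.2 19.6] rect [ 438.4 -233.4] [47.4 27.4] 8.9 mean [ 437.8 -233.1   17.5]
[ 11. 275.] 190 zmed [ 9.2 20.7 32.4] rect [422.4 600.8] [68.7 14.4] 44.7 mean [422.  599.2  26.4]
[518. 275.] 102 zmed [30.2 48.1 58.1] rect [ 358.1 -581.5] [ 9.4 57.6] 15.
[... 743 characters left out ...]
3. 204.] 331 zmed [ 8.2  9.  10.6] rect [ 389.2 -121.1] [91.1 75.9] 87.3 mean [ 387.9 -121.6    9.3]
[282. 229.] 712 zmed [ 9.8 19.2 35.5] rect [564.8 -10.2] [125.2  48.8] 8.2 mean [560.7  -7.9  26. ]
[289. 263.] 815 zmed [10.3 19.6 35.3] rect [540.9  89.3] [ 49.2 125.9] 85.9 mean [535.3  92.5  26.5]
[180. 333.] 2190 zmed [23.  37.5 40.8] rect [736.2 287.6] [115.5  67.3] 10.2 mean [735.3 289.7  39.1]
[353. 337.] 334 zmed [12.8 17.3 19.2] rect [396.  258.2] [28.7 44.8] 72.4 mean [396.1 258.5  17.6]
[270. 341.] 363 zmed [13.5 17.2 19.1] rect [559.3 282.7] [46.6 28.8] 15.4 mean [559.4 282.9  17.5]
[372. 379.] 237 zmed [12.5 17.2 19.5] rect [356.9 341.4] [43.9 26.9] 44.4 mean [360.8 342.2  17.5]
```

View pics/c0.png

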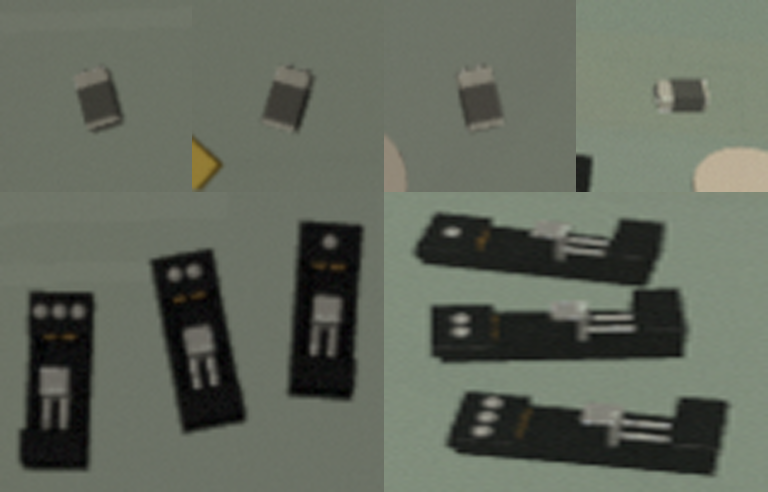

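All three batteries have their studs pointing away from the robot, and the dots read 1, 2, 3 from right to left at top (303,175), (262,184) and (222,194). Next is a precise silhouette fit in both views.

```bash
cat >> h.py <<'E'
from scipy.optimize import minimize
def proj(f,P):
    P=np.asarray(P,float)
    return cv2.projectPoints(P,np.array(f['rvec'],float),np.array(f['tvec'],float),np.array(f['mtx']),np.array([f['k1'],0,0,0,0]))[0][:,0]
def box(x0,x1,y0,y1,z0,z1): return np.array([[x,y,z] for x in(x0,x1) for y in(y0,y1) for z in(z0,z1)],float)
BAT=[box(-23,23,-13.25,13.25,0,17.5),box(23,26,-10,-4,6,12),box(23,26,4,10,6,12)]
CR=[box(-68,-44,-23,23,0,34),box(-68,54,-23,23,0,6),box(26,54,-23,23,0,18),box(-44,26,15.25,23,0,11),box(-44,26,-23,-15.25,0,11)]
def fit(f,mask,boxes,x0,S=6):
    u0,v0=(proj(f,[[x0[0],x0[1],10]])[0]-40).astype(int); N=80
    g=np.clip(mask[v0:v0+N,u0:u0+N],0,1).astype(np.float32)
    def render(p):
        M=R.from_euler('z',p[2]).as_matrix(); im=np.zeros((N*S,N*S),np.uint8)
        for b in boxes:
            q=(proj(f,b@M.T+[p[0],p[1],0])-[u0,v0]+.5)*S-.5
            cv2.fillConvexPoly(im,cv2.convexHull((q*16).round().astype(np.int32)),255,shift=4)
        return cv2.resize(im,(N,N),interpolation=cv2.INTER_AREA)/255.
    m=lambda p:((render([p[0],p[1],p[2]/100])-g)**2).sum()
    x=np.array([x0[0],x0[1],x0[2]*100])
    for st in(4,1.5):
        r=minimize(m,x,method='Nelder-Mead',options=dict(initial_simplex=np.vstack([x]+[x+st*e for e in np.eye(3)]),xatol=.02,fatol=.01)); x=r.x
    return np.r_[x[:2],x[2]/100],r.fun,g.sum()
E
python3 - <<'E'
from h import *
C={'b1':(438,-232,.14),'b2':(395,256,-.33),'b3':(558,281,.25)}
K={'c1':(588,-103,-.136),'c2':(571,-9.5,.14),'c3':(547,88.5,-.07)}
for n in('top','side'):
    f=pickle.load(open(n+'.pkl','rb'));P=cloud(f)
    I=f['frame'].astype(float); G=I.mean(2)
    Rm=cv2.Rodrigues(np.array(f['rvec']))[0]; print(n,'cam',(-Rm.T@f['tvec']).round())
    for k,x0 in {**C,**K}.items():
        u,v=proj(f,[[x0[0],x0[1],8]])[0].astype(int)
        w=I[v-45:v+45,u-45:u+45]; d=np.linalg.norm(I-np.median(w.reshape(-1,3),0),axis=2)
        if k[0]=='b':
            m=((d>22)&(P[...,2]>-3)|((P[...,2]>9))).astype(np.uint8)
        else: m=((d>35)|(P[...,2]>9)).astype(np.uint8)
        _,l=cv2.connectedComponents(m); h=np.zeros_like(m)
        cc=l[v-3:v+4,u-3:u+4].ravel(); cc=np.bincount(cc[cc>0]).argmax(); h=(l==cc).astype(np.uint8)
        h=cv2.morphologyEx(h,cv2.MORPH_CLOSE,np.ones((3,3)))
        p,c,a=fit(f,h,BAT if k[0]=='b' else CR,x0); print(k,p.round(3),'cost',round(c,1),'area',a)
E
```

```text
top cam [ 309.  -23. 1085.]
b1 [ 4.38475e+02 -2.33843e+02  1.26000e-01] cost 12.3 area 269.0
b2 [ 3.94556e+02  2.55947e+02 -3.12000e-01] cost 10.8 area 293.0
b3 [5.58541e+02 2.80016e+02 2.54000e-01] cost 10.0 area 275.0
c1 [ 5.87921e+02 -1.04270e+02 -1.25000e-01] cost 46.1 area 1082.0
c2 [ 5.7126e+02 -1.0278e+01  1.3700e-01] cost 43.6 area 1084.0
c3 [ 5.45587e+02  8.79150e+01 -7.10000e-02] cost 38.8 area 1117.0
side cam [514. 672. 791.]
b1 [ 4.40396e+02 -2.32442e+02  1.47000e-01] cost 12.8 area 199.0
b2 [ 3.95646e+02  2.56990e+02 -3.39000e-01] cost 24.4 area 387.0
b3 [5.59370e+02 2.81909e+02 2.39000e-01] cost 29.1 area 421.0
c1 [ 5.88541e+02 -1.02195e+02 -1.30000e-01] cost 1163.9 area 2038.0
c2 [ 5.72332e+02 -8.83100e+00  1.28000e-01] cost 1027.6 area 2038.0
c3 [ 5.47461e+02  8.92220e+01 -7.60000e-02] cost 70.7 area 1225.0
```

```bash
cat >> h.py <<'E'
def tool(yaw,tilt): return R.from_euler('z',yaw)*R.from_euler('y',-tilt)*R.from_euler('x',np.pi)
def go(pos,yaw,tilt=0):
    s=arm.get_state(); A=R.from_euler('xyz',s['eef_rot']); B=tool(yaw,tilt); d=np.array(pos)-s['tcp_pos']
    print('t',round(s['t'],2),'tcp',s['tcp_pos'].round(1),'F',np.round(s['contact_force'],1),'open',round(s['opening'],1))
    print('turn units',((A.inv()*B).as_rotvec()/np.radians(60)).round(4),'then shift(target frame)',(B.inv().apply(d)/150).round(4),'| shift(current frame)',(A.inv().apply(d)/150).round(4),'mm',d.round(1))
E
python3 -c "
from h import *
y=.137
go([439.4+3*np.cos(y),-233.1+3*np.sin(y),120],y)"
```

```text
t 0.1 tcp [ 234.9 -632.2  205.2] F [ 0.  -0.1  0.1] open 85.9
turn units [-0.0015  0.0003  0.2089] then shift(target frame) [ 1.7339 -2.4495  0.5682] | shift(current frame) [ 2.2243 -2.0139  0.5712] mm [207.5 399.5 -85.2]
```

{"api": "servo_tool", "payload": {"deltas": [[0,0,0,0,0,0.1045,-1],[0,0,0,0,0,0.1045,-1],[0.12,-0.17,0.04,0,0,0,-1],[0.2,-0.28,0.066,0,0,0,-1],[0.2,-0.28,0.066,0,0,0,-1],[0.2,-0.28,0.066,0,0,0,-1],[0.2,-0.28,0.066,0,0,0,-1],[0.2,-0.28,0.066,0,0,0,-1],[0.2,-0.28,0.066,0,0,0,-1],[0.2,-0.28,0.066,0,0,0,-1]], "squeeze": 50}}

```text
t: 0.93
tcp_pos: [382.9, -349.4, 144.7]
eef_rot: [-3.141, 0.0, 0.137]
contact_force: [1.1, -0.1, -0.8]
opening: 85.3
finger_force: 0.0
```

```bash
python3 -c "
from h import *
y=.137
go([439.4+3*np.cos(y),-233.1+3*np.sin(y),60],y)"
```

```text
t 0.93 tcp [ 382.9 -349.4  144.7] F [ 1.1 -0.1 -0.8] open 85.3
turn units [-0.0001  0.0001 -0.0003] then shift(target frame) [ 0.4989 -0.7167  0.5648] | shift(current frame) [ 0.4988 -0.7168  0.5648] mm [ 59.5 116.7 -84.7]
```

{"api": "servo_tool", "payload": {"deltas": [[0.12,-0.17,0.13,0,0,0,-1],[0.12,-0.17,0.13,0,0,0,-1],[0.1,-0.14,0.12,0,0,0,-1],[0.04,-0.06,0.06,0,0,0,-1],[0,0,0,0,0,0,-1],[0,0,0,0,0,0,-1]]}}

```text
t: 1.43
tcp_pos: [427.6, -263.1, 78.8]
eef_rot: [-3.141, 0.001, 0.138]
contact_force: [0.7, -1.2, 0.0]
opening: 85.2
finger_force: 0.0
```

```bash
python3 -c "
from h import *
y=.137
go([439.4+3*np.cos(y),-233.1+3*np.sin(y),5.5],y)"
```

```text
t 1.43 tcp [ 427.6 -263.1   78.8] F [ 0.7 -1.2  0. ] open 85.2
turn units [-0.0006  0.0013  0.0012] then shift(target frame) [ 0.125  -0.1874  0.4887] | shift(current frame) [ 0.1259 -0.187   0.4887] mm [ 14.7  30.4 -73.3]
```

{"api": "servo_tool", "payload": {"deltas": [[0.06,-0.09,0.06,0,0,0,-1],[0.05,-0.08,0.12,0,0,0,-1],[0.0155,-0.017,0.12,0,0,0,-1],[0,0,0,0,0,0,-1],[0,0,0,0,0,0,-1]]}}

```text
t: 1.85
tcp_pos: [442.0, -234.5, 34.4]
eef_rot: [3.141, 0.001, 0.135]
contact_force: [0.3, 0.0, 0.6]
opening: 85.2
finger_force: 0.0
```

```bash
python3 -c "
from h import *
y=.137
go([439.4+3*np.cos(y),-233.1+3*np.sin(y),5.5],y)"
```

```text
t 1.85 tcp [ 442.  -234.5   34.4] F [0.3 0.  0.6] open 85.2
turn units [ 0.0003  0.0011 -0.0019] then shift(target frame) [ 0.004  -0.0118  0.1929] | shift(current frame) [ 0.0042 -0.0119  0.1929] mm [  0.4   1.8 -28.9]
```

{"api": "servo_tool", "payload": {"deltas": [[0.004,-0.012,0.09,0,0,0,-1],[0,0,0.075,0,0,0,-1],[0,0,0.022,0,0,0,-1],[0,0,0,0,0,0,-1],[0,0,0,0,0,0,0.2],[0,0,0,0,0,0,0.6],[0,0,0,0,0,0,1],[0,0,0,0,0,0,1],[0,0,0,0,0,0,1],[0,0,0,0,0,0,1]]}}

```text
t: 2.68
tcp_pos: [443.3, -231.2, 6.3]
eef_rot: [3.141, -0.0, 0.137]
contact_force: [0.2, 1.0, -0.2]
opening: 12.1
finger_force: 0.0
```

{"api": "servo_tool", "payload": {"deltas": [[0,0,0,0,0,0,1],[0,0,0,0,0,0,1],[0,0,0,0,0,0,1]]}}

```text
t: 2.93
tcp_pos: [443.2, -231.1, 6.1]
eef_rot: [3.142, -0.0, 0.137]
contact_force: [-0.1, 0.3, -0.4]
opening: 0.2
finger_force: 0.0
```

```bash
python3 - <<'E'
from h import *
print(arm.get_state()['tcp_pos'])
f=grab('side'); u,v=proj(f,[[440,-233,15]])[0].astype(int)
cv2.imwrite('pics/g1.png',cv2.resize(f['frame'][v-50:v+30,u-50:u+50],None,fx=6,fy=6,interpolation=2))
E
```

```text
[ 443.20884447 -231.13968045    6.12959648]
```

View pics/g1.png

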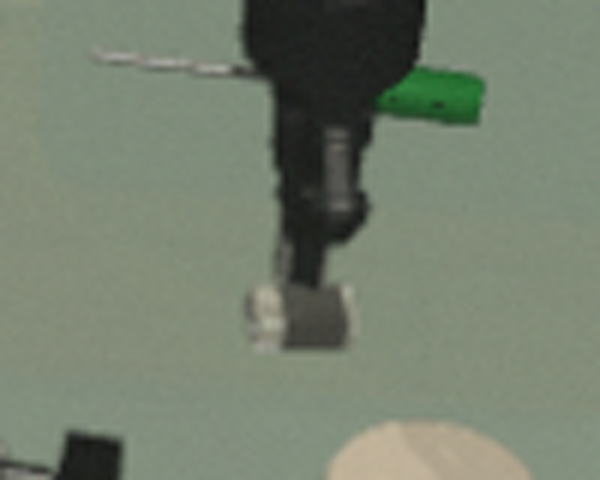

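The side view shows the shut fingers at crop (305,270) ending behind or above the battery at (300,318), so nothing is gripped. I'll localise both by depth.

```bash
python3 - <<'E'
from h import *
for n in('side','top'):
    f=grab(n); P=cloud(f)
    m=(abs(P[...,0]-441)<80)&(abs(P[...,1]+233)<70)&(P[...,2]>-10)&(P[...,2]<200)
    G=f['frame'].astype(int).mean(2)
    for lo,hi in((4,10),(10,16),(16,22),(22,30),(30,45),(45,70)):
        for nm,mm in(('dark',G<45),('light',G>=45)):
            q=P[m&(P[...,2]>lo)&(P[...,2]<hi)&mm]
            if len(q)>3: print(n,lo,hi,nm,len(q),'x',np.percentile(q[:,0],[5,50,95]).round(),'y',np.percentile(q[:,1],[5,50,95]).round())
E
```

```text
side 4 10 light 73 x [379. 440. 508.] y [-237. -205. -164.]
side 10 16 light 43 x [421. 440. 462.] y [-241. -221. -215.]
side 16 22 light 79 x [422. 441. 460.] y [-241. -228. -215.]
side 30 45 dark 5 x [438. 443. 446.] y [-221. -220. -218.]
side 30 45 light 18 x [435. 447. 455.] y [-228. -223. -216.]
side 45 70 dark 22 x [438. 442. 448.] y [-219. -217. -216.]
side 45 70 light 23 x [434. 452. 456.] y [-228. -223. -217.]
top 4 10 light 113 x [366. 391. 501.] y [-264. -172. -164.]
top 10 16 light 26 x [387. 421. 430.] y [-244. -230. -168.]
top 16 22 light 57 x [416. 422. 432.] y [-246. -232. -223.]
```

```bash
python3 - <<'E'
from h import *
f=grab('top'); u,v=proj(f,[[440,-233,15]])[0].astype(int)
cv2.imwrite('pics/g2.png',cv2.resize(f['frame'][v-50:v+40,u-50:u+50],None,fx=6,fy=6,interpolation=2))
E
```

```text
(no output)
```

View pics/g2.png

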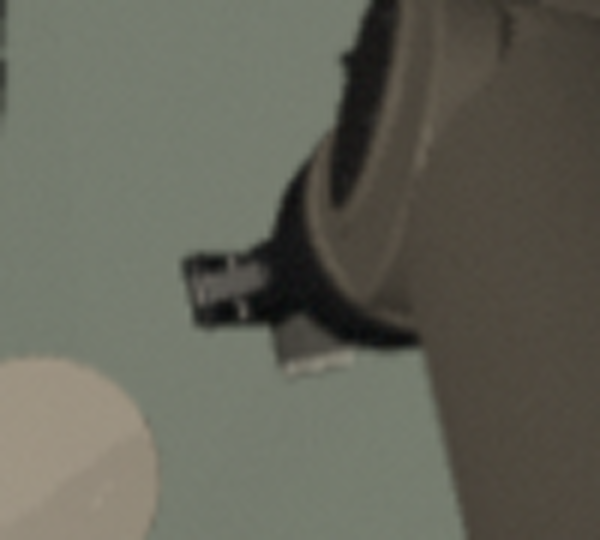

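The shut fingers seem to be sitting on top of the battery, which hasn't moved. I'll open them and look at where the tips really are.

{"api": "servo_tool", "payload": {"deltas": [[0,0,0,0,0,0,-1],[0,0,0,0,0,0,-1],[0,0,0,0,0,0,-1],[0,0,0,0,0,0,-1],[0,0,0,0,0,0,-1],[0,0,0,0,0,0,-1],[0,0,0,0,0,0,-1],[0,0,0,0,0,0,-1]]}}

```text
t: 3.8
tcp_pos: [443.2, -231.1, 6.1]
eef_rot: [-3.142, 0.0, 0.137]
contact_force: [0.0, 0.3, 0.3]
opening: 85.6
finger_force: 0.0
```

```bash
python3 - <<'E'
from h import *
s=arm.get_state(); print(s['tcp_pos'],s['opening'],s['contact_force'])
f=grab('side'); u,v=proj(f,[[440,-233,15]])[0].astype(int)
cv2.imwrite('pics/g3.png',cv2.resize(f['frame'][v-50:v+40,u-50:u+50],None,fx=6,fy=6,interpolation=2))
P=cloud(f);m=(abs(P[...,0]-441)<25)&(P[...,1]>-215)&(P[...,1]<-155)&(P[...,2]>5)&(P[...,2]<60)
G=f['frame'].astype(int).mean(2); q=P[m]; 
for lo in range(5,60,5):
    w=q[(q[:,2]>=lo)&(q[:,2]<lo+5)]
    if len(w): print(lo,len(w),np.median(w,0).round())
E
```

```text
[ 443.1689019  -231.12641552    6.09678572] 85.58558254426123 [6.63265160e-05 3.40426226e-01 2.57592044e-01]
5 3 [ 459. -215.    8.]
10 3 [ 449. -214.   14.]
15 1 [ 457. -214.   17.]
40 5 [ 438. -182.   44.]
45 3 [ 444. -182.   47.]
50 6 [ 438. -176.   53.]
55 12 [ 437. -177.   56.]
```

View pics/g3.png

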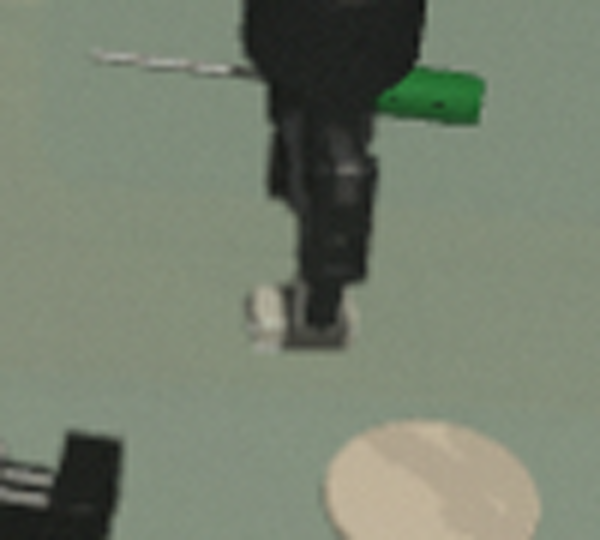

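```bash
python3 - <<'E'
from h import *
f=pickle.load(open('side.pkl','rb')); u0,v0=proj(f,[[440,-233,15]])[0].astype(int)
for (cu,cv_),ys in(((322,322),(-188,-182,-176)),((305,288),(-231,-222,-217)),((315,350),(-220,)),((265,285),(-246,))):
    u=u0-50+cu/6-.5; v=v0-50+cv_/6-.5
    a=world(f,[u],[v],0)[0]; b=world(f,[u],[v],60)[0]
    for y in ys: print((cu,cv_),y,(a+(b-a)*(y-a[1])/(b[1]-a[1])).round(1))
E
```

```text
(322, 322) -188 [ 435.2 -188.    45.5]
(322, 322) -182 [ 435.7 -182.    50.7]
(322, 322) -176 [ 436.3 -176.    55.9]
(305, 288) -231 [ 441.1 -231.    27.9]
(305, 288) -222 [ 441.8 -222.    35.5]
(305, 288) -217 [ 442.2 -217.    39.8]
(315, 350) -220 [ 433.7 -220.     0.5]
(265, 285) -246 [ 458.5 -246.    15.3]
```

Both views put the fingertips about 25 mm higher than the reported TCP, at about z 45 open against 19 expected. I'll test this by descending gently while watching the force.

{"api": "servo_tool", "payload": {"deltas": [[0,0,0.03,0,0,0,-1],[0,0,0.03,0,0,0,-1],[0,0,0.03,0,0,0,-1],[0,0,0.02,0,0,0,-1],[0,0,0,0,0,0,-0.5],[0,0,0,0,0,0,0.0],[0,0,0,0,0,0,0.1],[0,0,0,0,0,0,0.1],[0,0,0,0,0,0,0.1],[0,0,0,0,0,0,0.1]]}}

```text
t: 4.68
tcp_pos: [443.3, -231.2, -10.2]
eef_rot: [3.141, -0.0, 0.137]
contact_force: [-0.4, 0.4, -0.6]
opening: 38.7
finger_force: 0.0
```

```bash
python3 - <<'E'
from h import *
s=arm.get_state(); print(s['tcp_pos'],s['opening'],s['contact_force'])
f=grab('side')
P=cloud(f);m=(abs(P[...,0]-443)<16)&(P[...,1]>-216)&(P[...,1]<-175)&(P[...,2]>6)&(P[...,2]<60)
q=P[m]
for lo in range(5,60,5):
    w=q[(q[:,2]>=lo)&(q[:,2]<lo+5)]
    if len(w): print(lo,len(w),np.median(w,0).round())
E
```

```text
[ 443.28307685 -231.21287071  -10.23615335] 38.65604112277988 [-0.43067262  0.4288791  -0.57306476]
10 3 [ 454. -215.   13.]
15 5 [ 441. -202.   19.]
20 5 [ 447. -202.   24.]
25 9 [ 442. -201.   28.]
30 12 [ 441. -200.   32.]
35 13 [ 443. -200.   38.]
40 9 [ 441. -198.   44.]
45 5 [ 439. -197.   48.]
55 1 [ 453. -198.   57.]
```

{"api": "servo_tool", "payload": {"deltas": [[0,0,0.03,0,0,0,0.1],[0,0,0.03,0,0,0,0.1],[0,0,0.02,0,0,0,0.1],[0,0,0,0,0,0,0.2],[0,0,0,0,0,0,0.4],[0,0,0,0,0,0,0.6],[0,0,0,0,0,0,1],[0,0,0,0,0,0,1],[0,0,0,0,0,0,1]]}}

```text
t: 5.48
tcp_pos: [443.3, -231.2, -22.3]
eef_rot: [3.141, -0.0, 0.137]
contact_force: [0.7, 0.4, 0.5]
opening: 25.2
finger_force: 49.1
```

```bash
python3 - <<'E'
from h import *
s=arm.get_state(); print(s['tcp_pos'],s['opening'],s['contact_force'],s['finger_force'])
f=grab('side')
P=cloud(f);m=(abs(P[...,0]-443)<16)&(P[...,1]>-216)&(P[...,1]<-175)&(P[...,2]>3)&(P[...,2]<60)
q=P[m]
for lo in range(3,60,3):
    w=q[(q[:,2]>=lo)&(q[:,2]<lo+3)]
    if len(w): print(lo,len(w),np.median(w,0).round())
E
```

```text
[ 443.29432922 -231.18663202  -22.29589122] 25.20120989239955 [0.65524454 0.40176326 0.51640935] 49.08003866672516
3 12 [ 439. -201.    4.]
6 2 [ 450. -213.    8.]
9 4 [ 444. -211.   10.]
12 7 [ 438. -213.   13.]
15 9 [ 443. -206.   17.]
18 6 [ 442. -208.   20.]
21 6 [ 443. -206.   23.]
24 5 [ 439. -207.   26.]
27 5 [ 447. -208.   29.]
30 7 [ 442. -204.   32.]
33 3 [ 440. -206.   34.]
36 1 [ 451. -209.   37.]
42 1 [ 451. -206.   43.]
45 1 [ 452. -205.   47.]
48 3 [ 449. -191.   50.]
51 4 [ 438. -188.   53.]
54 10 [ 445. -188.   56.]
57 9 [ 439. -190.   58.]
```

Confirmed: the battery is gripped at the 26 mm opening with the reported TCP at -22.3. I'll use that measured offset throughout, then lift.

{"api": "servo_tool", "payload": {"deltas": [[0,0,-0.03,0,0,0,1],[0,0,-0.1,0,0,0,1],[0,0,-0.15,0,0,0,1],[0,0,-0.15,0,0,0,1],[0,0,-0.15,0,0,0,1],[0,0,-0.05,0,0,0,1],[0,0,0,0,0.1,0.06,1],[0,0,0,0,0.1,0.07,1],[0,0,0,0,0.11,0.06,1],[0,0,0,0,0.107,0.06,1]]}}

```text
t: 6.37
tcp_pos: [442.2, -228.2, 71.7]
eef_rot: [-3.089, -0.374, -0.102]
contact_force: [0.2, 1.9, -0.4]
opening: 25.1
finger_force: 49.2
```

```bash
cat >> h.py <<'E'
CRAD={1:(588.2,-103.2,-.128),2:(571.8,-9.6,.133),3:(546.5,88.6,-.073)}
def bat(k,Bx,Bz,deg,p=27.,h=-22.3,dy=0):
    x,y,w=CRAD[k]; t=np.radians(deg)
    cx=Bx+p*np.cos(t)-h*np.sin(t); z=Bz+p*np.sin(t)+h*np.cos(t)
    go([x+cx*np.cos(w)-dy*np.sin(w),y+cx*np.sin(w)+dy*np.cos(w),z],w,t)
def where(k,p=27.,h=-22.3):
    """base corner in cradle frame, tilt, yaw error from the measured tool pose"""
    s=arm.get_state(); A=R.from_euler('xyz',s['eef_rot']).as_matrix(); x,y,w=CRAD[k]
    W=R.from_euler('z',w).as_matrix(); d=W.T@(s['tcp_pos']-[x,y,0]); X=W.T@A
    B=d-p*X[:,0]+h*X[:,2]
    print('B',B.round(1),'mid-y',(B+23*X[:,0])[1].round(1),'tilt',np.degrees(np.arcsin(X[2,0])).round(1),'yaw',np.degrees(np.arctan2(X[1,0],X[0,0])).round(1),'F',np.round(W.T@s['contact_force'],1),'grip',round(s['finger_force']),'op',round(s['opening'],1),'t',round(s['t'],2))
E
python3 -c "
from h import *
bat(1,14,45,25);where(1)"
```

```text
t 6.37 tcp [ 442.2 -228.2   71.7] F [ 0.2  1.9 -0.4] open 25.1
turn units [-0.0599  0.0597  0.0209] then shift(target frame) [ 0.9681 -0.951   0.7124] | shift(current frame) [ 1.0326 -0.8845  0.7075] mm [193.5 118.9 -35.5]
B [-162.1 -144.7   82.5] mid-y -144.1 tilt 21.5 yaw 1.5 F [-0.   2.  -0.4] grip 49 op 25.1 t 6.37
```

{"api": "servo_tool", "payload": {"deltas": [[0,0,0,-0.06,0.06,0.021,1],[0.06,-0.06,0.04,0,0,0,1],[0.13,-0.13,0.07,0,0,0,1],[0.13,-0.13,0.07,0,0,0,1],[0.13,-0.13,0.08,0,0,0,1],[0.13,-0.13,0.1,0,0,0,1],[0.13,-0.13,0.1,0,0,0,1],[0.13,-0.12,0.1,0,0,0,1],[0.1,-0.1,0.1,0,0,0,1],[0.02,-0.02,0.03,0,0,0,1]]}}

```text
t: 7.2
tcp_pos: [632.9, -88.3, 35.5]
eef_rot: [-3.087, -0.387, -0.096]
contact_force: [-0.4, -0.0, 0.1]
opening: 25.2
finger_force: 49.2
```

{"api": "servo_tool", "payload": {"deltas": [[0,0,0,0,0,0,1],[0,0,0,0,0,0,1]]}}

```text
t: 7.37
tcp_pos: [628.5, -93.3, 35.5]
eef_rot: [-3.088, -0.384, -0.102]
contact_force: [-1.4, -0.3, -0.8]
opening: 25.2
finger_force: 49.2
```

```bash
python3 -c "
from h import *
bat(1,14,45,25);where(1)
f=grab('side');u,v=proj(f,[[600,-103,40]])[0].astype(int);a=f['frame'][v-45:v+45,u-45:u+45]
f=grab('top');u,v=proj(f,[[600,-103,40]])[0].astype(int);b=f['frame'][v-45:v+45,u-45:u+45]
cv2.imwrite('pics/p1.png',cv2.resize(np.hstack([a,b]),(800,400),interpolation=2))"
```

```text
t 7.37 tcp [628.5 -93.3  35.5] F [-1.4 -0.3 -0.8] open 25.2
turn units [-0.0608  0.0501  0.0215] then shift(target frame) [0.0576 0.1    0.0214] | shift(current frame) [0.0562 0.1023 0.0119] mm [  7.2 -16.    0.7]
B [ 5.4 12.9 46. ] mid-y 13.5 tilt 22.0 yaw 1.5 F [-1.4 -0.4 -0.8] grip 49 op 25.2 t 7.37
```

View pics/p1.png

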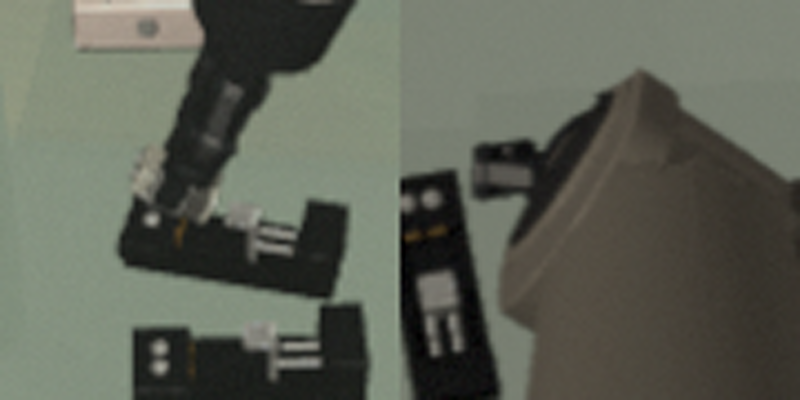

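The left (side) panel shows the battery held tilted, stud end up, at (175,190) over cradle 1's dot end. It is about 13 mm off the middle line, and the turn correction was lost. I'll correct both.

{"api": "servo_tool", "payload": {"deltas": [[0,0,0,-0.03,0.025,0.011,1],[0,0,0,-0.03,0.025,0.011,1],[0,0,0,0,0,0,1],[0.03,0.05,0.01,0,0,0,1],[0.027,0.05,0.01,0,0,0,1],[0,0,0,0,0,0,1],[0,0,0,0,0,0,1]]}}

```text
t: 8.05
tcp_pos: [636.1, -109.5, 34.7]
eef_rot: [-3.11, -0.408, -0.119]
contact_force: [-0.5, -0.6, -0.2]
opening: 25.2
finger_force: 49.3
```

```bash
python3 -c "
from h import *
bat(1,14,25,25);where(1)"
```

```text
t 8.05 tcp [ 636.1 -109.5   34.7] F [-0.5 -0.6 -0.2] open 25.2
turn units [-0.0333  0.0274  0.0074] then shift(target frame) [-0.0542 -0.0006  0.1105] | shift(current frame) [-0.051   0.0029  0.1119] mm [ -0.4   0.1 -18.5]
B [14.6 -1.1 44.4] mid-y -0.9 tilt 23.4 yaw 0.5 F [-0.4 -0.7 -0.2] grip 49 op 25.2 t 8.05
```

{"api": "servo_tool", "payload": {"deltas": [[0,0,0,-0.03,0.025,0.008,1],[0,0,0,-0.03,0.025,0.007,1],[0,0,0,0,0,0,1],[0,0,0,0,0,0,1]]}}

```text
t: 8.38
tcp_pos: [635.9, -105.7, 34.3]
eef_rot: [3.132, -0.442, -0.128]
contact_force: [0.9, -0.9, 0.6]
opening: 25.1
finger_force: 49.3
```

```bash
python3 -c "
from h import *
bat(1,14,25,25);where(1)"
```

```text
t 8.38 tcp [ 635.9 -105.7   34.3] F [ 0.9 -0.9  0.6] open 25.1
turn units [ 0.0091 -0.0057 -0.0003] then shift(target frame) [-0.0495  0.0239  0.1104] | shift(current frame) [-0.0502  0.0229  0.1103] mm [ -0.2  -3.6 -18.1]
B [13.7  3.8 42.9] mid-y 3.8 tilt 25.3 yaw -0.0 F [ 1.1 -0.8  0.6] grip 49 op 25.1 t 8.38
```

{"api": "servo_tool", "payload": {"deltas": [[-0.02,0.012,0.05,0.005,-0.003,0,1],[-0.02,0.012,0.05,0.004,-0.003,0,1],[-0.01,0,0.01,0,0,0,1],[0,0,0,0,0,0,1],[0,0,0,0,0,0,1],[0,0,0,0,0,0,1]]}}

```text
t: 8.88
tcp_pos: [637.6, -110.8, 19.9]
eef_rot: [-3.141, -0.432, -0.131]
contact_force: [0.1, -0.2, -0.9]
opening: 25.2
finger_force: 49.3
```

```bash
python3 -c "
from h import *
bat(1,14,16,25);where(1);bat(1,4,8,25)"
```

```text
t 8.88 tcp [ 637.6 -110.8   19.9] F [ 0.1 -0.2 -0.9] open 25.2
turn units [ 0.0004  0.0046 -0.0024] then shift(target frame) [-0.048  -0.0081  0.071 ] | shift(current frame) [-0.0477 -0.008   0.0713] mm [ -1.9   1.5 -12.7]
B [16.1 -1.1 28.9] mid-y -1.2 tilt 24.7 yaw -0.2 F [ 0.1 -0.2 -0.9] grip 49 op 25.2 t 8.88
t 8.88 tcp [ 637.6 -110.8   19.9] F [ 0.1 -0.2 -0.9] open 25.2
turn units [ 0.0004  0.0046 -0.0024] then shift(target frame) [-0.131  -0.0081  0.0912] | shift(current frame) [-0.1306 -0.0078  0.0918] mm [-11.8   2.7 -20.7]
```

{"api": "servo_tool", "payload": {"deltas": [[-0.02,-0.004,0.03,0,0.003,-0.001,1],[-0.02,-0.003,0.03,0,0.002,-0.001,1],[-0.008,0,0.011,0,0,0,1],[0,0,0,0,0,0,1],[0,0,0,0,0,0,1]]}}

```text
t: 9.3
tcp_pos: [638.5, -109.8, 12.5]
eef_rot: [-3.142, -0.423, -0.128]
contact_force: [0.2, -0.1, -0.8]
opening: 25.2
finger_force: 49.3
```

```bash
python3 -c "
from h import *
where(1);bat(1,4,8,25);bat(1,-6,8,25)"
```

```text
B [16.9 -0.2 21.7] mid-y -0.2 tilt 24.2 yaw -0.0 F [ 0.2 -0.1 -0.8] grip 49 op 25.2 t 9.3
t 9.3 tcp [ 638.5 -109.8   12.5] F [ 0.2 -0.1 -0.8] open 25.2
turn units [ 0.      0.0126 -0.0001] then shift(target frame) [-0.1149 -0.0012  0.0441] | shift(current frame) [-0.1143 -0.0012  0.0456] mm [-12.7   1.8 -13.3]
t 9.3 tcp [ 638.5 -109.8   12.5] F [ 0.2 -0.1 -0.8] open 25.2
turn units [ 0.      0.0126 -0.0001] then shift(target frame) [-0.1754 -0.0012  0.0159] | shift(current frame) [-0.1751 -0.0012  0.0183] mm [-22.6   3.1 -13.3]
```

{"api": "servo_tool", "payload": {"deltas": [[-0.02,0,0.008,0,0.004,0,1],[-0.02,0,0.008,0,0.004,0,1],[-0.02,0,0.008,0,0.004,0,1],[-0.02,0,0.008,0,0,0,1],[-0.02,0,0.007,0,0,0,1],[-0.014,0,0.006,0,0,0,1],[0,0,0,0,0,0,1],[0,0,0,0,0,0,1],[0,0,0,0,0,0,1]]}}

```text
t: 10.05
tcp_pos: [631.1, -109.5, 9.5]
eef_rot: [-3.14, -0.414, -0.128]
contact_force: [0.3, 0.1, -0.5]
opening: 25.3
finger_force: 49.3
```

```bash
python3 -c "
from h import *
where(1);bat(1,-6,8,25);bat(1,-24,8,21)"
```

```text
B [ 9.7 -0.8 19.1] mid-y -0.8 tilt 23.7 yaw -0.0 F [ 0.3  0.1 -0.5] grip 49 op 25.3 t 10.05
t 10.05 tcp [ 631.1 -109.5    9.5] F [ 0.3  0.1 -0.5] open 25.3
turn units [-0.0011  0.0213 -0.0003] then shift(target frame) [-0.1226 -0.0051  0.0186] | shift(current frame) [-0.1222 -0.005   0.0213] mm [-15.3   2.7 -10.3]
t 10.05 tcp [ 631.1 -109.5    9.5] F [ 0.3  0.1 -0.5] open 25.3
turn units [-0.0011 -0.0454 -0.0003] then shift(target frame) [-0.243  -0.0051 -0.003 ] | shift(current frame) [-0.2426 -0.005  -0.0145] mm [-33.8   5.1 -12.6]
```

{"api": "servo_tool", "payload": {"deltas": [[-0.045,-0.004,0.053,0,0.025,0,1],[0,0,0,0,0,0,1],[0,0,0,0,0,0,1]]}}

```text
t: 10.3
tcp_pos: [634.1, -109.9, 10.1]
eef_rot: [-3.139, -0.417, -0.128]
contact_force: [0.8, -0.2, -0.3]
opening: 25.1
finger_force: 49.3
```

```bash
python3 -c "
from h import *
where(1);bat(1,7,9,25);bat(1,-6,8,25)"
```

```text
B [12.7 -0.8 19.6] mid-y -0.8 tilt 23.9 yaw -0.0 F [ 0.8 -0.1 -0.3] grip 49 op 25.1 t 10.3
t 10.3 tcp [ 634.1 -109.9   10.1] F [ 0.8 -0.2 -0.3] open 25.1
turn units [-0.0023  0.0183 -0.0003] then shift(target frame) [-0.0613 -0.0049  0.0445] | shift(current frame) [-0.0604 -0.0048  0.0457] mm [-5.4  1.4 -9.9]
t 10.3 tcp [ 634.1 -109.9   10.1] F [ 0.8 -0.2 -0.3] open 25.1
turn units [-0.0023  0.0183 -0.0003] then shift(target frame) [-0.1427 -0.0049  0.0139] | shift(current frame) [-0.1424 -0.0048  0.0167] mm [-18.3   3.1 -10.9]
```

```bash
python3 -c "
from h import *
s=arm.get_state();print(s['joints'].round(3),s['tau'].round(1),s['joint_velocities'].round(3))"
```

```text
[-0.235  0.576  0.373  2.14  -1.366  0.17  -0.332] [  0.  -49.8   7.  -15.5  -0.3  -0.6   0. ] [-0.002 -0.002 -0.     0.005  0.     0.001  0.001]
```

Joints 5 and 6 are at their limits (-1.37 and 0.17), so this tilt is hardly reachable in this arm configuration. I'll fit the arm's kinematics from the two known poses to plan around that.

```bash
python3 - <<'E'
from h import *
import itertools
from scipy.optimize import least_squares
s=arm.get_state()
D=[(np.array([1.10689822,.47772153,.02235914,1.55633718,-.01151165,1.10930104,-.08310679]),np.array([234.91,-632.2,205.2]),R.from_euler('xyz',[-3.13996,.000116,.35579])),
   (s['joints'],s['tcp_pos'],R.from_euler('xyz',s['eef_rot']))]
np.save('D.npy',np.array([np.r_[a,b,c.as_quat()] for a,b,c in D]))
rz=lambda a:R.from_euler('z',a); ry=lambda a:R.from_euler('y',a)
out=[]
for sg in itertools.product((1,-1),repeat=4): # signs j1,j3,j5,j7 ; pitch positive
    def rots(q,c):
        a=rz(sg[0]*q[0]+c[0]);b=a*ry(q[1]);d=b*rz(sg[1]*q[2]);e=d*ry(q[3]);g=e*rz(sg[2]*q[4]);h=g*ry(q[5]);return b,d,e,h*rz(sg[3]*q[6]+c[1]),h
    def res(c): return np.concatenate([(rots(q,c)[3].inv()*r).as_rotvec() for q,_,r in D])
    best=min((least_squares(res,[a,b]) for a in(-2,0,2) for b in(-2,0,2,3)),key=lambda r:r.cost)
    c=best.x
    A=[];y=[]
    for q,p,_ in D:
        b,d,e,h,_=rots(q,c); Z=[0,0,1.];X=[1.,0,0]
        A.append(np.c_[Z,b.apply(Z),e.apply(Z),h.apply(Z)]);y.append(p)
    L,_,_,_=np.linalg.lstsq(np.vstack(A),np.hstack(y),rcond=None); 
    out.append((best.cost,sg,c.round(3),L.round(1),np.linalg.norm(np.vstack(A)@L-np.hstack(y)).round(2)))
for o in sorted(out,key=lambda o:o[0])[:4]: print(o)
E
```

```text
(np.float64(2.7721005193998986e-12), (-1, -1, -1, -1), array([-0.   ,  1.571]), array([722. , 329.4, 575.7, 540.2]), np.float64(62.57))
(np.float64(0.01042990525597499), (1, -1, 1, -1), array([1.12 , 4.896]), array([1356.8, -174.3, -397.7, 1474. ]), np.float64(540.21))
(np.float64(0.05394904536837548), (1, 1, 1, -1), array([-0.124, -2.343]), array([1740.1,  -68.3, -278. , 1836.5]), np.float64(652.55))
(np.float64(0.06052012943582099), (-1, -1, -1, 1), array([ 0.127, -4.176]), array([1281.5,   25.4,  710.5,  757.2]), np.float64(145.94))
```

The tool tilt is limited, so I'll regrip with the gripper pre-leaned by -20°, so that an upright tool gives a 20° tilted battery. First I'll back out and untilt to set this battery down on free desk.

{"api": "servo_tool", "payload": {"deltas": [[0.06,0,-0.13,0,0,0,1],[0.07,0,-0.17,0,0,0,1],[0,0,0,0,-0.1,0,1],[0,0,0,0,-0.1,0,1],[0,0,0,0,-0.1,0,1],[0,0,0,0,-0.1,0,1],[0,0,0,0,0,0,1]]}}

```text
t: 10.88
tcp_pos: [637.5, -108.6, 58.8]
eef_rot: [-3.141, 0.0, -0.122]
contact_force: [1.2, 0.1, -1.2]
opening: 25.3
finger_force: 49.4
```

```bash
python3 -c "
from h import *
go([545,-200,60],-.1);print(arm.get_state()['joints'].round(2))"
```

```text
t 10.88 tcp [ 637.5 -108.6   58.8] F [ 1.2  0.1 -1.2] open 25.3
turn units [-0.0006  0.0001 -0.021 ] then shift(target frame) [-0.5529  0.6678 -0.0079] | shift(current frame) [-0.5381  0.6797 -0.0083] mm [-92.5 -91.4   1.2]
[-0.53  0.8   0.91  1.78 -0.77  0.96 -0.98]
```

{"api": "servo_tool", "payload": {"deltas": [[-0.1,0.13,0,0,0,0,1],[-0.13,0.16,0,0,0,0,1],[-0.13,0.16,0,0,0,0,1],[-0.12,0.15,0,0,0,0,1],[-0.06,0.08,0.1,0,0,0,1],[0,0,0.15,0,0,0,1],[0,0,0.1,0,0,0,1],[0,0,0,0,0,0,1],[0,0,0,0,0,0,1]]}}

```text
t: 11.63
tcp_pos: [540.3, -199.6, 5.2]
eef_rot: [-3.138, -0.001, -0.126]
contact_force: [0.1, 0.2, 0.2]
opening: 25.4
finger_force: 49.4
```

```bash
python3 -c "
from h import *
go([545,-200,-22],-.12);print(arm.get_state()['joints'].round(2))"
```

```text
t 11.63 tcp [ 540.3 -199.6    5.2] F [0.1 0.2 0.2] open 25.4
turn units [-0.0036 -0.001  -0.0057] then shift(target frame) [ 0.0315 -0.0014  0.1816] | shift(current frame) [ 0.0314 -0.0009  0.1817] mm [  4.7  -0.4 -27.2]
[-0.35  0.77  0.84  1.98 -0.83  0.78 -0.71]
```

{"api": "servo_tool", "payload": {"deltas": [[0,0,0.07,0,0,0,1],[0,0,0.07,0,0,0,1],[0,0,0.032,0,0,0,1],[0,0,0,0,0,0,1],[0,0,0.006,0,0,0,1],[0,0,0,0,0,0,1]]}}

```text
t: 12.13
tcp_pos: [540.8, -200.5, -20.8]
eef_rot: [-3.139, -0.002, -0.127]
contact_force: [0.3, 0.1, -0.2]
opening: 25.5
finger_force: 49.4
```

{"api": "servo_tool", "payload": {"deltas": [[0,0,0,0,0,0,0.4],[0,0,0,0,0,0,0.2],[0,0,0,0,0,0,0],[0,0,0,0,0,0,0]]}}

```text
t: 12.47
tcp_pos: [540.8, -200.4, -20.6]
eef_rot: [-3.138, -0.003, -0.127]
contact_force: [0.2, -0.1, 0.9]
opening: 42.5
finger_force: 0.0
```

```bash
python3 -c "
from h import *
go([540,-200,-15.4],-.126,np.radians(-20))"
```

```text
t 12.47 tcp [ 540.8 -200.4  -20.6] F [ 0.2 -0.1  0.9] open 42.5
turn units [-3.200e-03 -3.358e-01 -3.000e-04] then shift(target frame) [-0.0172 -0.0023 -0.0304] | shift(current frame) [-0.0057 -0.0024 -0.0345] mm [-0.8  0.4  5.2]
```

{"api": "servo_tool", "payload": {"deltas": [[0,0,-0.12,0,0,0,0],[0,0,0,0,-0.112,0,0],[0,0,0,0,-0.112,0,0],[0,0,0,0,-0.112,0,0],[0,0,0,0,0,0,0],[0,0,0,0,0,0,0]]}}

```text
t: 12.97
tcp_pos: [541.5, -200.5, -4.2]
eef_rot: [-3.139, 0.35, -0.124]
contact_force: [0.2, -0.9, 0.0]
opening: 42.7
finger_force: 0.0
```

```bash
python3 -c "
from h import *
go([528.7,-199,-15.4],-.126,np.radians(-20));print(arm.get_state()['joints'].round(2))"
```

```text
t 12.97 tcp [ 541.5 -200.5   -4.2] F [ 0.2 -0.9  0. ] open 42.7
turn units [-0.0015  0.0007  0.0021] then shift(target frame) [-0.0552  0.001   0.0997] | shift(current frame) [-0.0552  0.001   0.0997] mm [-12.8   1.5 -11.2]
[-0.31  0.98  0.87  1.68 -0.65  1.2  -0.9 ]
```

{"api": "servo_tool", "payload": {"deltas": [[-0.055,0,0.04,0,0,0,0],[0,0,0.04,0,0,0,0],[0,0,0.02,0,0,0,0],[0,0,0,0,0,0,0],[0,0,0,0,0,0,0.2],[0,0,0,0,0,0,0.4],[0,0,0,0,0,0,0.7],[0,0,0,0,0,0,1],[0,0,0,0,0,0,1]]}}

```text
t: 13.72
tcp_pos: [528.3, -198.8, -13.5]
eef_rot: [-3.138, 0.349, -0.125]
contact_force: [0.6, 0.7, 5.5]
opening: 24.9
finger_force: 49.7
```

```bash
python3 -c "
from h import *
s=arm.get_state();print(s['joints'].round(2))
c=np.array([536.8,-200.0]);d=s['tcp_pos'][:2]-c;y=s['eef_rot'][2];print(s['tcp_pos'],'p',d@[np.cos(y),np.sin(y)],'lat',d@[-np.sin(y),np.cos(y)],s['eef_rot'],s['opening'],s['finger_force'])"
```

```text
[-0.32  0.98  0.86  1.72 -0.66  1.17 -0.89]
[ 528.27793815 -198.81927035  -13.53758541] p -8.602827754807548 lat 0.10495346648961924 [-3.1380347   0.34894079 -0.12547403] 24.92887267823427 49.712271094322205
```

{"api": "servo_tool", "payload": {"deltas": [[0.03,0,-0.08,0,0,0,1],[0.05,0,-0.15,0,0,0,1],[0.05,0,-0.15,0,0,0,1],[0.05,0,-0.1,0,0,0,1],[0,0,0,0,0.11,0,1],[0,0,0,0,0.11,0,1],[0,0,0,0,0.113,0,1],[0,0,0,0,0,0,1],[0,0,0,0,0,0,1]]}}

```text
t: 14.47
tcp_pos: [575.6, -205.0, 45.0]
eef_rot: [-3.137, 0.002, -0.129]
contact_force: [1.3, 0.4, -0.1]
opening: 24.9
finger_force: 49.2
```

```bash
cat >> h.py <<'E'
G=dict(p=14.4,h=-13.5,a=20.)   # grip: TCP in battery (from base corner), battery tilt minus tool tilt
def bat(k,Bx,Bz,deg,dy=0):
    x,y,w=CRAD[k]; t=np.radians(deg); p,h=G['p'],G['h']
    cx=Bx+p*np.cos(t)-h*np.sin(t); z=Bz+p*np.sin(t)+h*np.cos(t)
    go([x+cx*np.cos(w)-dy*np.sin(w),y+cx*np.sin(w)+dy*np.cos(w),z],w,t-np.radians(G['a']))
def where(k):
    s=arm.get_state(); x,y,w=CRAD[k]; p,h=G['p'],G['h']
    A=(R.from_euler('xyz',s['eef_rot'])*R.from_euler('y',G['a'],degrees=True)).as_matrix() # about tool y
    W=R.from_euler('z',w).as_matrix(); d=W.T@(s['tcp_pos']-[x,y,0]); X=W.T@A
    B=d-p*X[:,0]+h*X[:,2]
    print('B',B.round(1),'mid-y',(B+23*X[:,0])[1].round(1),'tilt',np.degrees(np.arcsin(X[2,0])).round(1),'yaw',np.degrees(np.arctan2(X[1,0],X[0,0])).round(1),'roll',np.degrees(np.arcsin(X[2,1])).round(1),'F',np.round(W.T@s['contact_force'],1),'grip',round(s['finger_force']),'op',round(s['opening'],1),'t',round(s['t'],2),'j',s['joints'].round(2))
E
python3 -c "
from h import *
where(1);bat(1,10,45,20)"
```

```text
B [ -17.6 -102.6   52.8] mid-y -102.7 tilt 19.9 yaw -0.2 roll -0.3 F [ 1.3  0.5 -0.1] grip 49 op 24.9 t 14.47 j [-0.37  0.76  0.89  1.88 -0.77  0.89 -0.79]
t 14.47 tcp [ 575.6 -205.    45. ] F [ 1.3  0.4 -0.1] open 24.9
turn units [-0.0049  0.0017 -0.0014] then shift(target frame) [ 0.184  -0.6841  0.0515] | shift(current frame) [ 0.1831 -0.6841  0.0546] mm [40.5 98.2 -7.7]
```

Joints are comfortable now, so I'll move over cradle 1.

{"api": "servo_tool", "payload": {"deltas": [[0.03,-0.1,0,0,0,0,1],[0.04,-0.16,0,0,0,0,1],[0.04,-0.16,0,0,0,0,1],[0.04,-0.16,0.02,0,0,0,1],[0.034,-0.104,0.033,0,0,0,1],[0,0,0,0,0,0,1],[0,0,0,0,0,0,1],[0,0,0,0,0,0,1]]}}

```text
t: 15.13
tcp_pos: [617.8, -108.3, 36.7]
eef_rot: [-3.14, 0.001, -0.127]
contact_force: [-0.4, 0.4, -1.5]
opening: 24.8
finger_force: 49.3
```

```bash
python3 -c "
from h import *
where(1);bat(1,8,18,20)
f=grab('side')
P=cloud(f);m=(abs(P[...,0]-620)<50)&(abs(P[...,1]+103)<40)&(P[...,2]>38)&(P[...,2]<90)
u,v=proj(f,[[605,-103,40]])[0].astype(int);a=f['frame'][v-35:v+35,u-45:u+45]
cv2.imwrite('pics/p2.png',cv2.resize(a,(720,560),interpolation=2))"
```

```text
B [11.9 -1.3 44.5] mid-y -1.3 tilt 19.9 yaw -0.0 roll -0.1 F [-0.4  0.4 -1.5] grip 49 op 24.8 t 15.13 j [-0.53  0.8   0.89  1.84 -0.79  0.9  -0.95]
t 15.13 tcp [ 617.8 -108.3   36.7] F [-0.4  0.4 -1.5] open 24.8
turn units [-0.0017  0.0012  0.0005] then shift(target frame) [-0.0258 -0.0086  0.1765] | shift(current frame) [-0.0256 -0.0083  0.1765] mm [ -3.7   1.8 -26.5]
```

View pics/p2.png

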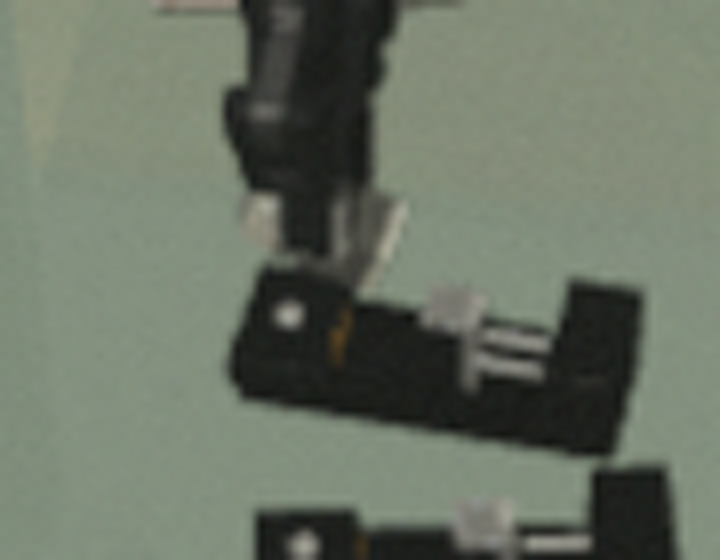

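The tilted battery is held with its base at crop (385,245), its studs at (260,220), and the cradle's plate lip at (455,305). I'll check the reprojection of its base corners against my model.

```bash
python3 -c "
from h import *
f=pickle.load(open('side.pkl','rb'));u0,v0=proj(f,[[605,-103,40]])[0].astype(int)
x,y,w=CRAD[1];W=R.from_euler('z',w).as_matrix();t=np.radians(20)
def px(P): return ((proj(f,np.atleast_2d(P)@W.T+[x+.6,y+.8,0])-[u0-45,v0-35]+.5)*8).round()
B=np.array([11.9,-1.3,44.5]);X=np.array([np.cos(t),0,np.sin(t)]);Z=np.array([-np.sin(t),0,np.cos(t)])
for n,a,b in(('base bottom +y',0,0),('base top',0,17.5),('front bottom',46,0),('front top',46,17.5)): print(n,px(B+a*X+b*Z+[0,13.25,0]),px(B+a*X+b*Z-[0,13.25,0]))
print('dot',px([43,0,20]),'lip tip +-9',px([[-2,9,35],[-2,-9,35],[-16,9,35]]))"
```

```text
base bottom +y [[374. 300.]] [[393. 243.]]
base top [[392. 265.]] [[412. 208.]]
front bottom [[238. 241.]] [[260. 185.]]
front top [[255. 205.]] [[277. 149.]]
dot [[289. 314.]] lip tip +-9 [[419. 322.]
 [432. 284.]
 [462. 330.]]
```

```bash
sed -i 's/^G=dict(p=14.4/G=dict(p=12.0/' h.py; python3 -c "
from h import *
bat(1,9,14,20)"
```

```text
t 15.18 tcp [ 617.6 -108.8   36.9] F [ 0.3 -1.  -0.5] open 25.0
turn units [-0.0018  0.001  -0.0005] then shift(target frame) [-0.0329 -0.0121  0.2097] | shift(current frame) [-0.0327 -0.0117  0.2097] mm [ -4.7   2.4 -31.5]
```

{"api": "servo_tool", "payload": {"deltas": [[-0.033,-0.012,0.06,0,0,0,1],[0,0,0.1,0,0,0,1],[0,0,0.05,0,0,0,1],[0,0,0,0,0,0,1],[0,0,0,0,0,0,1],[0,0,0,0,0,0,1]]}}

```text
t: 15.68
tcp_pos: [612.9, -104.7, 4.9]
eef_rot: [-3.139, 0.002, -0.127]
contact_force: [-0.3, -0.5, 0.2]
opening: 24.5
finger_force: 49.3
```

```bash
python3 -c "
from h import *
where(1);bat(1,-2,10.5,20)"
```

```text
B [ 8.8  1.6 13.5] mid-y 1.6 tilt 19.9 yaw -0.0 roll -0.2 F [-0.3 -0.6  0.2] grip 49 op 24.5 t 15.68 j [-0.51  0.83  0.85  1.86 -0.83  0.85 -0.92]
t 15.68 tcp [ 612.9 -104.7    4.9] F [-0.3 -0.5  0.2] open 24.5
turn units [-0.0029  0.0015  0.0008] then shift(target frame) [-0.0717  0.0112  0.0197] | shift(current frame) [-0.0717  0.0112  0.0197] mm [-10.9  -0.3  -2.9]
```

{"api": "servo_tool", "payload": {"deltas": [[-0.03,0.009,0.008,0,0,0,1],[-0.04,0,0.011,0,0,0,1],[0,0,0,0,0,0,1],[0,0,0,0,0,0,1],[0,0,0,0,0,0,1]]}}

```text
t: 16.1
tcp_pos: [602.6, -104.3, 2.5]
eef_rot: [-3.138, 0.001, -0.127]
contact_force: [-0.1, -0.1, -1.2]
opening: 25.0
finger_force: 49.3
```

```bash
python3 -c "
from h import *
where(1);bat(1,-8,6.5,20)"
```

```text
B [-1.5  0.7 11.1] mid-y 0.7 tilt 20.0 yaw 0.0 roll -0.2 F [-0.1 -0.1 -1.2] grip 49 op 25.0 t 16.1 j [-0.51  0.82  0.85  1.89 -0.84  0.83 -0.91]
t 16.1 tcp [ 602.6 -104.3    2.5] F [-0.1 -0.1 -1.2] open 25.0
turn units [-0.0032  0.0007  0.0012] then shift(target frame) [-0.0433  0.005   0.0303] | shift(current frame) [-0.0432  0.0051  0.0303] mm [-6.5  0.1 -4.5]
```

{"api": "servo_tool", "payload": {"deltas": [[-0.043,0.003,0.01,0,0,0,1],[0,0,0.01,0,0,0,1],[0,0,0.01,0,0,0,1],[0,0,0,0,0,0,1],[0,0,0,0,0,0,1]]}}

```text
t: 16.52
tcp_pos: [595.9, -104.1, -2.2]
eef_rot: [-3.138, 0.001, -0.127]
contact_force: [-0.3, 0.5, -0.1]
opening: 24.8
finger_force: 49.4
```

```bash
python3 -c "
from h import *
where(1);bat(1,-23,6.5,20)"
```

```text
B [-8.1  0.1  6.4] mid-y 0.1 tilt 19.9 yaw -0.0 roll -0.2 F [-0.3  0.4 -0.1] grip 49 op 24.8 t 16.52 j [-0.51  0.82  0.84  1.91 -0.85  0.82 -0.9 ]
t 16.52 tcp [ 595.9 -104.1   -2.2] F [-0.3  0.5 -0.1] open 24.8
turn units [-0.0032  0.0013  0.0011] then shift(target frame) [-0.0991  0.0009 -0.0011] | shift(current frame) [-0.0991  0.0008 -0.001 ] mm [-14.8   1.8   0.2]
```

{"api": "servo_tool", "payload": {"deltas": [[-0.03,0,0.004,0,0,0,1],[-0.04,0,0.003,0,0,0,1],[-0.03,0,0,0,0,0,1],[0,0,0,0,0,0,1],[0,0,0,0,0,0,1],[0,0,0,0,0,0,1]]}}

```text
t: 17.02
tcp_pos: [582.6, -102.3, -2.4]
eef_rot: [-3.139, -0.002, -0.127]
contact_force: [4.8, -1.0, 4.3]
opening: 24.6
finger_force: 49.7
```

```bash
python3 -c "
from h import *
where(1);bat(1,-25,5,20)"
```

```text
B [-21.6   0.1   6.1] mid-y 0.1 tilt 20.1 yaw 0.0 roll -0.2 F [ 4.9 -0.4  4.3] grip 50 op 24.6 t 17.02 j [-0.52  0.8   0.84  1.94 -0.85  0.8  -0.89]
t 17.02 tcp [ 582.6 -102.3   -2.4] F [ 4.8 -1.   4.3] open 24.6
turn units [-0.0029 -0.0018  0.0013] then shift(target frame) [-0.0228  0.0009  0.0077] | shift(current frame) [-0.0228  0.0009  0.0077] mm [-3.4  0.3 -1.2]
```

{"api": "servo_tool", "payload": {"deltas": [[-0.027,0,0,0,0,0,1],[0,0,0,0,0,0,1],[0,0,0,0,0,0,1]]}}

```text
t: 17.27
tcp_pos: [579.0, -101.9, -2.4]
eef_rot: [-3.139, -0.003, -0.127]
contact_force: [6.6, -0.3, 3.8]
opening: 24.7
finger_force: 49.6
```

```bash
python3 -c "
from h import *
where(1);bat(1,-25,6.3,10);bat(1,-25,6.3,0)"
```

```text
B [-25.2   0.1   6.2] mid-y 0.1 tilt 20.2 yaw 0.0 roll -0.2 F [6.6 0.6 3.8] grip 50 op 24.7 t 17.27 j [-0.52  0.8   0.84  1.95 -0.85  0.79 -0.88]
t 17.27 tcp [ 579.  -101.9   -2.4] F [ 6.6 -0.3  3.8] open 24.7
turn units [-0.0026 -0.1692  0.0016] then shift(target frame) [-0.0075  0.0008  0.0185] | shift(current frame) [-0.0107  0.0009  0.0168] mm [-1.6  0.1 -2.5]
t 17.27 tcp [ 579.  -101.9   -2.4] F [ 6.6 -0.3  3.8] open 24.7
turn units [-0.0025 -0.3359  0.0018] then shift(target frame) [-0.0125  0.0008  0.0388] | shift(current frame) [-0.0251  0.0009  0.0321] mm [-3.7  0.4 -4.8]
```

{"api": "servo_tool", "payload": {"deltas": [[-0.006,0,0.008,0,-0.084,0,1],[-0.005,0,0.009,0,-0.084,0,1],[-0.004,0,0.009,0,-0.084,0,1],[0,0,0,0,0,0,1],[0,0,0,0,0,0,1]]}}

```text
t: 17.68
tcp_pos: [576.6, -101.6, -6.8]
eef_rot: [-3.139, 0.264, -0.125]
contact_force: [6.2, -0.1, 6.3]
opening: 24.8
finger_force: 50.4
```

```bash
python3 -c "
from h import *
where(1);bat(1,-24.5,6.3,0)"
```

```text
B [-24.8   0.1   5.6] mid-y 0.1 tilt 4.9 yaw 0.1 roll -0.2 F [6.2 0.7 6.3] grip 50 op 24.8 t 17.68 j [-0.47  0.94  0.86  1.73 -0.72  1.13 -1.01]
t 17.68 tcp [ 576.6 -101.6   -6.8] F [ 6.2 -0.1  6.3] open 24.8
turn units [-0.0019 -0.0817  0.003 ] then shift(target frame) [-0.0042  0.0011  0.0045] | shift(current frame) [-0.0046  0.0011  0.0042] mm [-0.8 -0.1 -0.4]
```

{"api": "servo_tool", "payload": {"deltas": [[0,0,0.004,0,-0.045,0,1],[0,0,0.003,0,-0.04,0,1],[0,0,0,0,0,0,1],[0,0,0,0,0,0,1]]}}

```text
t: 18.02
tcp_pos: [574.4, -101.3, -7.4]
eef_rot: [-3.138, 0.355, -0.125]
contact_force: [2.7, 0.9, 6.9]
opening: 24.7
finger_force: 50.5
```

```bash
python3 -c "
from h import *
where(1);bat(1,-23,6,0)"
```

```text
B [-25.9   0.    6.1] mid-y 0.1 tilt -0.3 yaw 0.1 roll -0.2 F [2.6 1.2 6.9] grip 50 op 24.7 t 18.02 j [-0.44  0.99  0.85  1.65 -0.68  1.23 -1.04]
t 18.02 tcp [ 574.4 -101.3   -7.4] F [2.7 0.9 6.9] open 24.7
turn units [-0.0027  0.0056  0.0023] then shift(target frame) [ 0.0185  0.0007 -0.0063] | shift(current frame) [ 0.0185  0.0007 -0.0064] mm [ 2.9 -0.5 -0.1]
```

{"api": "servo_tool", "payload": {"deltas": [[0.01,0,0,0,0,0,1],[0,0,0,0,0,0,0.3],[0,0,0,0,0,0,0.1],[0,0,0,0,0,0,0],[0,0,0,0,0,0,0],[0,0,-0.08,0,0,0,0],[0,0,-0.15,0,0,0,0],[0,0,-0.2,0,0,0,0],[0,0,-0.2,0,0,0,0]]}}

```text
t: 18.77
tcp_pos: [608.0, -105.9, 81.6]
eef_rot: [-3.139, 0.355, -0.126]
contact_force: [1.2, -0.4, -0.9]
opening: 42.7
finger_force: 0.0
```

```bash
python3 -c "
from h import *
where(1)
f=grab('side');u,v=proj(f,[[588,-103,15]])[0].astype(int);a=f['frame'][v-25:v+25,u-40:u+40]
P=cloud(f);x,y,w=CRAD[1]
W=R.from_euler('z',w).as_matrix();Q=(P-[x,y,0])@W
m=(abs(Q[...,0])<20)&(abs(Q[...,1])<11)&(Q[...,2]>3)&(Q[...,2]<45)
for lo in range(-20,24,4):
  q=Q[m&(Q[...,0]>=lo)&(Q[...,0]<lo+4)]
  if len(q):print(lo,np.median(q[:,2]).round(1),len(q))
cv2.imwrite('pics/s1.png',cv2.resize(a,(800,500),interpolation=2))"
```

```text
B [ 8.  -0.2 95.2] mid-y -0.2 tilt -0.4 yaw 0.0 roll -0.2 F [ 1.2 -0.2 -0.9] grip 0 op 42.7 t 18.77 j [-0.44  0.93  0.91  1.53 -0.62  1.4  -1.1 ]
-20 35.4 14
-16 25.1 16
-12 34.8 10
-8 24.3 12
-4 24.2 12
0 23.6 13
4 24.6 11
8 23.8 8
12 23.8 10
16 24.5 11
```

View pics/s1.png

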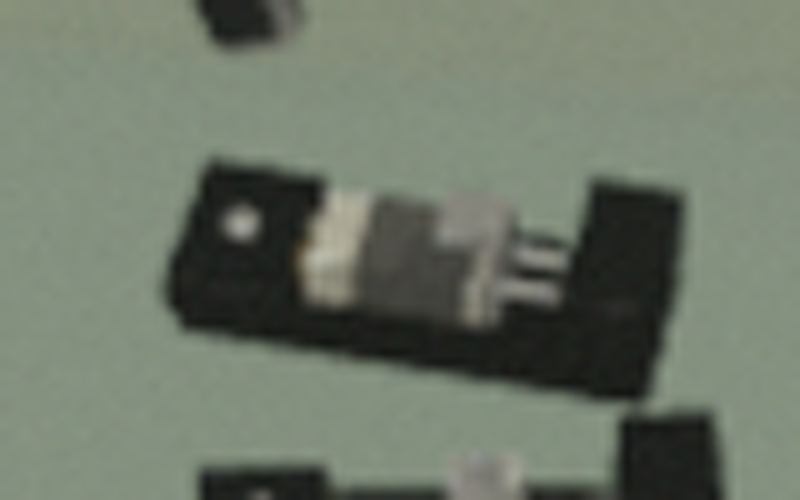

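Battery 1 sits flat in cradle 1: its top is at 23.5-24.5 mm throughout, the lip is over its base at (470,215), and the studs are against the wall at (310,260). On to the next battery.

```bash
cat >> h.py <<'E'
def pick(bx,by,w,z=-14,off=-9.8): go([bx+off*np.cos(w),by+off*np.sin(w),z],w,np.radians(-20))
E
python3 -c "
from h import *
pick(395.1,256.5,-.325,z=70)"
```

```text
t 18.82 tcp [ 612.7 -107.7   87.7] F [ 2.9 -2.   4.8] open 42.9
turn units [ 0.0634 -0.0031  0.179 ] then shift(target frame) [-2.0416 -1.8375  0.8686] | shift(current frame) [-1.6608 -2.2388  0.7269] mm [-226.9  367.3  -17.7]
```

{"api": "servo_tool", "payload": {"deltas": [[0,0,0,0.032,0,0.09,0],[0,0,0,0.032,0,0.09,0],[-0.1,-0.09,0.04,0,0,0,0],[-0.18,-0.16,0.076,0,0,0,0],[-0.18,-0.16,0.076,0,0,0,0],[-0.18,-0.16,0.076,0,0,0,0],[-0.18,-0.16,0.076,0,0,0,0],[-0.18,-0.16,0.076,0,0,0,0],[-0.18,-0.16,0.076,0,0,0,0],[-0.18,-0.16,0.076,0,0,0,0]]}}

```text
t: 19.65
tcp_pos: [456.1, 138.4, 71.2]
eef_rot: [-3.14, 0.354, -0.327]
contact_force: [1.2, 2.0, -0.0]
opening: 42.7
finger_force: 0.0
```

{"api": "servo_tool", "payload": {"deltas": [[-0.18,-0.16,0.076,0,0,0,0],[-0.18,-0.16,0.076,0,0,0,0],[-0.14,-0.13,0.06,0,0,0,0],[0,0,0,0,0,0,0],[0,0,0,0,0,0,0]]}}

```text
t: 20.07
tcp_pos: [400.8, 228.6, 67.3]
eef_rot: [-3.14, 0.355, -0.322]
contact_force: [-0.3, -1.0, 0.3]
opening: 42.6
finger_force: 0.0
```

```bash
python3 -c "
from h import *
pick(395.1,256.5,-.325,z=20);print(arm.get_state()['joints'].round(2))"
```

```text
t 20.07 tcp [400.8 228.6  67.3] F [-0.3 -1.   0.3] open 42.6
turn units [-0.0006  0.0055  0.0025] then shift(target frame) [-0.0433 -0.1638  0.3513] | shift(current frame) [-0.0408 -0.1637  0.3516] mm [-15.   31.  -47.3]
[-1.15  0.71  0.96  2.03 -0.82  1.19 -1.61]
```

{"api": "servo_tool", "payload": {"deltas": [[-0.02,-0.08,0.1,0,0.003,0,0],[-0.023,-0.084,0.12,0,0,0,0],[0,0,0.12,0,0,0,0],[0,0,0,0,0,0,0],[0,0,0,0,0,0,0]]}}

```text
t: 20.48
tcp_pos: [387.7, 256.4, 21.4]
eef_rot: [3.141, 0.351, -0.329]
contact_force: [-0.0, -0.5, 0.9]
opening: 42.7
finger_force: 0.0
```

```bash
python3 -c "
from h import *
pick(395.1,256.5,-.325,z=-14)"
```

```text
t 20.48 tcp [387.7 256.4  21.4] F [-0.  -0.5  0.9] open 42.7
turn units [-0.0004  0.0019 -0.0036] then shift(target frame) [ 0.0633 -0.0164  0.2283] | shift(current frame) [ 0.0637 -0.0165  0.2282] mm [ -1.9   3.2 -35.4]
```

{"api": "servo_tool", "payload": {"deltas": [[0.033,-0.016,0.06,0,0,0,0],[0.03,0,0.09,0,0,0,0],[0,0,0.07,0,0,0,0],[0,0,0.005,0,0,0,0],[0,0,0,0,0,0,0],[0,0,0,0,0,0,0]]}}

```text
t: 20.98
tcp_pos: [385.3, 260.9, -13.7]
eef_rot: [-3.141, 0.351, -0.327]
contact_force: [0.2, -0.2, -0.4]
opening: 42.9
finger_force: 0.0
```

```bash
python3 -c "
from h import *
pick(395.1,256.5,-.325,z=-14)"
```

```text
t 20.98 tcp [385.3 260.9 -13.7] F [ 0.2 -0.2 -0.4] open 42.9
turn units [-0.001   0.0021 -0.0019] then shift(target frame) [0.0063 0.0069 0.    ] | shift(current frame) [ 0.0063  0.0069 -0.    ] mm [ 0.5 -1.3 -0.3]
```

{"api": "servo_tool", "payload": {"deltas": [[0,0,0,0,0,0,0.2],[0,0,0,0,0,0,0.4],[0,0,0,0,0,0,0.7],[0,0,0,0,0,0,1],[0,0,0,0,0,0,1],[0,0,0,0,0,0,1]]}}

```text
t: 21.48
tcp_pos: [385.8, 261.2, -13.1]
eef_rot: [-3.14, 0.351, -0.327]
contact_force: [0.8, -1.1, 6.5]
opening: 24.6
finger_force: 49.5
```

{"api": "servo_tool", "payload": {"deltas": [[0.02,0,-0.06,0,0,0,1],[0.05,0,-0.15,0,0,0,1],[0.07,0,-0.2,0,0,0,1],[0.07,0,-0.2,0,0,0,1],[0,0,0,0,0.11,0,1],[0,0,0,0,0.11,0,1],[0,0,0,0,0.113,0,1],[0,0,0,0,0,0,1]]}}

```text
t: 22.15
tcp_pos: [438.2, 244.9, 60.8]
eef_rot: [-3.141, 0.002, -0.319]
contact_force: [-1.1, 0.1, -0.7]
opening: 25.0
finger_force: 49.2
```

```bash
sed -i 's/^G=dict(p=12.0,h=-13.5/G=dict(p=11.0,h=-13.6/' h.py; python3 -c "
from h import *
where(2);bat(2,10,55,20)"
```

```text
B [-112.1  276.5   69.9] mid-y 267.1 tilt 19.9 yaw -25.9 roll -0.0 F [-1.1  0.2 -0.7] grip 49 op 25.0 t 22.15 j [-1.43  0.68  1.09  2.13 -0.84  0.85 -1.71]
t 22.15 tcp [438.2 244.9  60.8] F [-1.1  0.1 -0.7] open 25.0
turn units [-0.0007  0.0018 -0.4316] then shift(target frame) [0.8241 1.8    0.099 ] | shift(current frame) [1.5277 1.2594 0.0956] mm [ 158.3 -251.2  -14.9]
```

{"api": "servo_tool", "payload": {"deltas": [[0,0,0,0,0,-0.108,1],[0,0,0,0,0,-0.108,1],[0,0,0,0,0,-0.108,1],[0,0,0,0,0,-0.108,1],[0.05,0.11,0,0,0,0,1],[0.1,0.22,0,0,0,0,1],[0.1,0.22,0,0,0,0,1],[0.1,0.22,0,0,0,0,1],[0.1,0.22,0,0,0,0,1],[0.1,0.22,0,0,0,0,1]]}}

```text
t: 22.98
tcp_pos: [548.5, 70.0, 61.3]
eef_rot: [-3.139, 0.002, 0.125]
contact_force: [0.7, 0.8, -1.1]
opening: 24.9
finger_force: 49.2
```

{"api": "servo_tool", "payload": {"deltas": [[0.1,0.22,0,0,0,0,1],[0.1,0.2,0,0,0,0,1],[0.06,0.13,0,0,0,0,1],[0,0,0,0,0,0,1],[0,0,0,0,0,0,1]]}}

```text
t: 23.4
tcp_pos: [597.1, -7.3, 61.0]
eef_rot: [-3.14, 0.002, 0.122]
contact_force: [0.2, 0.2, -0.7]
opening: 24.7
finger_force: 49.3
```

```bash
python3 -c "
from h import *
where(2);bat(2,9,30,20)"
```

```text
B [10.4 -0.9 70.1] mid-y -1.1 tilt 19.9 yaw -0.6 roll -0.1 F [ 0.3  0.2 -0.7] grip 49 op 24.7 t 23.4 j [-0.71  0.71  0.89  1.9  -0.72  0.88 -0.9 ]
t 23.4 tcp [597.1  -7.3  61. ] F [ 0.2  0.2 -0.7] open 24.7
turn units [-0.0013  0.0019 -0.0102] then shift(target frame) [-0.0092 -0.0069  0.267 ] | shift(current frame) [-0.0087 -0.0065  0.267 ] mm [ -1.5   0.8 -40. ]
```

{"api": "servo_tool", "payload": {"deltas": [[-0.009,-0.005,0.1,0,0,-0.01,1],[0,0,0.13,0,0,0,1],[0,0,0.09,0,0,0,1],[0,0,0.04,0,0,0,1],[0,0,0,0,0,0,1],[0,0,0,0,0,0,1]]}}

```text
t: 23.9
tcp_pos: [595.0, -4.2, 6.8]
eef_rot: [-3.14, 0.002, 0.136]
contact_force: [-0.1, -1.1, 0.6]
opening: 24.4
finger_force: 49.3
```

```bash
python3 -c "
from h import *
where(2);bat(2,9,14,20);bat(2,-2,10.5,20)"
```

```text
B [ 8.8  2.2 15.9] mid-y 2.2 tilt 19.9 yaw 0.2 roll -0.1 F [-0.2 -1.1  0.6] grip 49 op 24.4 t 23.9 j [-0.67  0.77  0.81  1.93 -0.79  0.8  -0.84]
t 23.9 tcp [595.   -4.2   6.8] F [-0.1 -1.1  0.6] open 24.4
turn units [-0.0017  0.0023  0.0033] then shift(target frame) [0.0015 0.015  0.0124] | shift(current frame) [0.0015 0.015  0.0123] mm [ 0.5 -2.2 -1.9]
t 23.9 tcp [595.   -4.2   6.8] F [-0.1 -1.1  0.6] open 24.4
turn units [-0.0017  0.0023  0.0033] then shift(target frame) [-0.0718  0.015   0.0357] | shift(current frame) [-0.0718  0.0148  0.0359] mm [-10.4  -3.7  -5.4]
```

{"api": "servo_tool", "payload": {"deltas": [[-0.03,0.012,0.015,0,0,0.003,1],[-0.042,0,0.018,0,0,0,1],[0,0,0,0,0,0,1],[0,0,0,0,0,0,1],[0,0,0,0,0,0,1]]}}

```text
t: 24.32
tcp_pos: [584.8, -7.7, 2.1]
eef_rot: [-3.14, 0.001, 0.133]
contact_force: [0.9, 1.0, -0.4]
opening: 24.9
finger_force: 49.3
```

```bash
python3 -c "
from h import *
where(2);bat(2,-8,6.4,20)"
```

```text
B [-1.8  0.1 11.2] mid-y 0.1 tilt 19.9 yaw -0.1 roll -0.1 F [ 1.1  0.8 -0.4] grip 49 op 24.9 t 24.32 j [-0.66  0.77  0.8   1.95 -0.8   0.77 -0.83]
t 24.32 tcp [584.8  -7.7   2.1] F [ 0.9  1.  -0.4] open 24.9
turn units [-0.0019  0.0013 -0.0003] then shift(target frame) [-0.0411  0.001   0.0316] | shift(current frame) [-0.041   0.0011  0.0316] mm [-6.1 -1.  -4.7]
```

{"api": "servo_tool", "payload": {"deltas": [[-0.041,0,0.011,0,0,0,1],[0,0,0.01,0,0,0,1],[0,0,0.01,0,0,0,1],[0,0,0,0,0,0,1],[0,0,0,0,0,0,1]]}}

```text
t: 24.73
tcp_pos: [578.1, -8.7, -2.4]
eef_rot: [-3.139, 0.003, 0.133]
contact_force: [-4.0, -0.0, 7.7]
opening: 24.4
finger_force: 50.2
```

```bash
python3 -c "
from h import *
where(2);bat(2,-22,6.2,20)"
```

```text
B [-8.6  0.   6.7] mid-y -0.0 tilt 19.8 yaw -0.1 roll -0.1 F [-4.   0.5  7.7] grip 50 op 24.4 t 24.73 j [-0.66  0.77  0.8   1.97 -0.81  0.76 -0.82]
t 24.73 tcp [578.1  -8.7  -2.4] F [-4.  -0.   7.7] open 24.4
turn units [-0.0024  0.0025 -0.0004] then shift(target frame) [-0.0892  0.0002  0.0029] | shift(current frame) [-0.0892  0.0003  0.0031] mm [-13.3  -1.8  -0.4]
```

{"api": "servo_tool", "payload": {"deltas": [[-0.02,0,-0.014,0,0,0,1],[-0.035,0,0,0,0,0,1],[0,0,0,0,0,0,1],[0,0,0,0,0,0,1],[0,0,0,0,0,0,1]]}}

```text
t: 25.15
tcp_pos: [571.2, -9.6, -0.5]
eef_rot: [-3.14, 0.0, 0.133]
contact_force: [3.2, 0.6, 0.2]
opening: 25.0
finger_force: 49.3
```

```bash
python3 -c "
from h import *
where(2);bat(2,-22,6.2,20)
f=grab('side');u,v=proj(f,[[588,-8,20]])[0].astype(int);a=f['frame'][v-35:v+35,u-45:u+45];print(u,v)
cv2.imwrite('pics/p3.png',cv2.resize(a,(720,560),interpolation=2))"
```

```text
B [-15.5   0.    8.5] mid-y 0.0 tilt 20.0 yaw -0.0 roll -0.1 F [3.2 0.2 0.2] grip 49 op 25.0 t 25.15 j [-0.67  0.75  0.8   1.99 -0.8   0.75 -0.81]
t 25.15 tcp [ 5.712e+02 -9.600e+00 -5.000e-01] F [3.2 0.6 0.2] open 25.0
turn units [-0.0013  0.0005  0.    ] then shift(target frame) [-0.0431  0.0003  0.0155] | shift(current frame) [-0.0431  0.0004  0.0155] mm [-6.4 -0.9 -2.3]
271 228
```

{"api": "servo_tool", "payload": {"deltas": [[-0.03,0,0.005,0,0,0,1],[-0.036,0,0.004,0,0,0,1],[0,0,0,0,0,0,1],[0,0,0,0,0,0,1],[0,0,0,0,0,0,1]]}}

```text
t: 25.62
tcp_pos: [562.0, -10.9, -1.6]
eef_rot: [-3.14, -0.001, 0.133]
contact_force: [5.5, 0.7, 0.7]
opening: 25.0
finger_force: 49.4
```

```bash
python3 -c "
from h import *
where(2);bat(2,-25,6.6,0)"
```

```text
B [-24.9  -0.    7.4] mid-y -0.0 tilt 20.0 yaw -0.0 roll -0.1 F [ 5.6 -0.1  0.7] grip 49 op 25.0 t 25.62 j [-0.67  0.74  0.8   2.01 -0.81  0.73 -0.8 ]
t 25.62 tcp [562.  -10.9  -1.6] F [5.5 0.7 0.7] open 25.0
turn units [-1.10e-03 -3.34e-01  2.00e-04] then shift(target frame) [-0.0132 -0.0001  0.0432] | shift(current frame) [-0.0272 -0.0001  0.036 ] mm [-4.  -0.5 -5.4]
```

Force matches the spring model (15 mm pushed), so I'll swing down.

{"api": "servo_tool", "payload": {"deltas": [[-0.006,0,0.008,0,-0.084,0,1],[-0.005,0,0.009,0,-0.084,0,1],[-0.004,0,0.01,0,-0.084,0,1],[0,0,0,0,0,0,1],[0,0,0,0,0,0,1]]}}

```text
t: 26.03
tcp_pos: [560.2, -10.9, -6.1]
eef_rot: [-3.141, 0.264, 0.135]
contact_force: [6.0, 2.0, 3.2]
opening: 24.8
finger_force: 50.2
```

```bash
python3 -c "
from h import *
where(2);bat(2,-24.8,6.5,0)"
```

```text
B [-23.7   0.2   6.5] mid-y 0.2 tilt 4.9 yaw 0.1 roll -0.1 F [6.2 1.2 3.2] grip 50 op 24.8 t 26.03 j [-0.65  0.9   0.83  1.8  -0.67  1.07 -0.94]
t 26.03 tcp [560.2 -10.9  -6.1] F [6.  2.  3.2] open 24.8
turn units [-0.0005 -0.081   0.0017] then shift(target frame) [-0.0113  0.0015  0.0113] | shift(current frame) [-0.0122  0.0015  0.0103] mm [-2.1 -0.5 -1. ]
```

{"api": "servo_tool", "payload": {"deltas": [[-0.008,0,0.006,0,-0.045,0,1],[-0.003,0,0.005,0,-0.04,0,1],[0,0,0,0,0,0,1],[0,0,0,0,0,0,1]]}}

```text
t: 26.37
tcp_pos: [556.4, -11.6, -6.9]
eef_rot: [-3.14, 0.355, 0.134]
contact_force: [3.0, 1.3, 3.9]
opening: 24.7
finger_force: 50.2
```

```bash
python3 -c "
from h import *
where(2)"
```

```text
B [-26.5   0.1   6.7] mid-y 0.1 tilt -0.3 yaw 0.0 roll -0.1 F [3.2 0.9 3.9] grip 50 op 24.7 t 26.37 j [-0.63  0.95  0.83  1.73 -0.63  1.17 -0.97]
```

{"api": "servo_tool", "payload": {"deltas": [[0.01,0,0,0,0,0,1],[0,0,0,0,0,0,0.3],[0,0,0,0,0,0,0.1],[0,0,0,0,0,0,0],[0,0,0,0,0,0,0],[0,0,-0.08,0,0,0,0],[0,0,-0.15,0,0,0,0],[0,0,-0.2,0,0,0,0],[0,0,-0.15,0,0,0,0],[0,0,0,0,0,0,0]]}}

```text
t: 27.2
tcp_pos: [591.4, -8.2, 79.0]
eef_rot: [-3.142, 0.347, 0.134]
contact_force: [1.6, -0.6, 1.4]
opening: 42.5
finger_force: 0.0
```

```bash
cat >> h.py <<'E'
def seat(k,f):
    P=cloud(f);x,y,w=CRAD[k];W=R.from_euler('z',w).as_matrix();Q=(P-[x+.6,y+.8,0])@W
    m=(abs(Q[...,1])<12)&(Q[...,2]>3)&(Q[...,2]<45);g=f['frame'].mean(2)
    print('cradle',k,'z along x:',[(lo,np.median(Q[m&(Q[...,0]>=lo)&(Q[...,0]<lo+4)][:,2]).round(1)) for lo in range(-18,24,4)])
    m=(Q[...,2]>20)&(Q[...,2]<28)&(abs(Q[...,0])<24)&(abs(Q[...,1])<25); print(' y span',np.percentile(Q[m][:,1],[2,50,98]).round(1),'x span',np.percentile(Q[m][:,0],[2,98]).round(1))
E
python3 -c "
from h import *
f=grab('side');seat(1,f);seat(2,f);pick(559,281,.247,z=75)"
```

```text
cradle 1 z along x: [(-18, np.float64(30.3)), (-14, np.float64(25.3)), (-10, np.float64(25.1)), (-6, np.float64(22.8)), (-2, np.float64(24.5)), (2, np.float64(23.9)), (6, np.float64(24.5)), (10, np.float64(22.7)), (14, np.float64(24.3)), (18, np.float64(24.7)), (22, np.float64(20.0))]
 y span [-13.8   3.9  14.1] x span [-22.2  19.7]
cradle 2 z along x: [(-18, np.float64(33.2)), (-14, np.float64(26.1)), (-10, np.float64(23.9)), (-6, np.float64(24.5)), (-2, np.float64(24.2)), (2, np.float64(25.0)), (6, np.float64(23.7)), (10, np.float64(23.7)), (14, np.float64(23.7)), (18, np.float64(19.2)), (22, np.float64(18.9))]
 y span [-14.3   3.2  13.5] x span [-21.9  19. ]
t 27.25 tcp [589.7  -8.   76.8] F [-0.   0.3 -0.5] open 42.5
turn units [-0.038   0.0007 -0.1018] then shift(target frame) [ 0.1989 -1.9182 -0.0593] | shift(current frame) [-0.0064 -1.9293  0.0172] mm [-40.2 286.6  -1.8]
```

Cradle 2 shows the same flat profile as cradle 1. Last battery.

{"api": "servo_tool", "payload": {"deltas": [[0,0,0,-0.019,0,-0.051,0],[0,0,0,-0.019,0,-0.051,0],[0.01,-0.12,0,0,0,0,0],[0.022,-0.22,-0.008,0,0,0,0],[0.024,-0.22,-0.008,0,0,0,0],[0.024,-0.22,-0.008,0,0,0,0],[0.024,-0.22,-0.008,0,0,0,0],[0.024,-0.22,-0.008,0,0,0,0],[0.024,-0.22,-0.008,0,0,0,0],[0.024,-0.22,-0.008,0,0,0,0]]}}

```text
t: 28.08
tcp_pos: [552.0, 242.1, 72.6]
eef_rot: [-3.14, 0.356, 0.247]
contact_force: [0.8, 0.7, 0.2]
opening: 42.8
finger_force: 0.0
```

{"api": "servo_tool", "payload": {"deltas": [[0.02,-0.17,0,0,0,0,0],[0.01,-0.09,0,0,0,0,0],[0,0,0,0,0,0,0],[0,0,0,0,0,0,0]]}}

```text
t: 28.42
tcp_pos: [547.5, 278.7, 71.2]
eef_rot: [-3.141, 0.356, 0.247]
contact_force: [-0.5, -1.3, -0.3]
opening: 42.9
finger_force: 0.0
```

```bash
python3 -c "
from h import *
pick(559,281,.247,z=20);print(arm.get_state()['joints'].round(2))"
```

```text
t 28.42 tcp [547.5 278.7  71.2] F [-0.5 -1.3 -0.3] open 42.9
turn units [-0.0002  0.0063  0.0004] then shift(target frame) [0.1289 0.004  0.3165] | shift(current frame) [0.131  0.0041 0.3156] mm [  2.   -0.1 -51.2]
[-1.01  0.9   0.83  1.55 -0.64  1.38 -1.33]
```

{"api": "servo_tool", "payload": {"deltas": [[0.04,0.002,0.1,0,0.004,0,0],[0.05,0,0.12,0,0,0,0],[0.04,0,0.1,0,0,0,0],[0.03,0,0.08,0,0,0,0],[0,0,0,0,0,0,0],[0,0,0,0,0,0,0]]}}

```text
t: 28.92
tcp_pos: [549.2, 278.9, 6.0]
eef_rot: [-3.141, 0.353, 0.246]
contact_force: [0.1, -0.2, 0.3]
opening: 42.9
finger_force: 0.0
```

```bash
python3 -c "
from h import *
pick(559,281,.247)"
```

```text
t 28.92 tcp [549.2 278.9   6. ] F [ 0.1 -0.2  0.3] open 42.9
turn units [-0.0008  0.0034 -0.0007] then shift(target frame) [0.0467 0.0021 0.1245] | shift(current frame) [0.0472 0.0022 0.1244] mm [  0.3  -0.3 -20. ]
```

{"api": "servo_tool", "payload": {"deltas": [[0.025,0.001,0.06,0,0,0,0],[0.022,0,0.05,0,0,0,0],[0,0,0.013,0,0,0,0],[0,0,0,0,0,0,0],[0,0,0,0,0,0,0]]}}

```text
t: 29.33
tcp_pos: [550.0, 279.8, -12.7]
eef_rot: [-3.14, 0.35, 0.247]
contact_force: [0.3, 0.3, -1.0]
opening: 42.5
finger_force: 0.0
```

{"api": "servo_tool", "payload": {"deltas": [[0,0,0,0,0,0,0.2],[0,0,0,0,0,0,0.4],[0,0,0,0,0,0,0.7],[0,0,0,0,0,0,1],[0,0,0,0,0,0,1],[0,0,0,0,0,0,1]]}}

```text
t: 29.83
tcp_pos: [550.5, 279.9, -12.1]
eef_rot: [-3.14, 0.349, 0.248]
contact_force: [0.5, 0.8, 5.6]
opening: 24.8
finger_force: 49.7
```

```bash
python3 -c "
from h import *
pick(559,281,.247)"
```

```text
t 29.83 tcp [550.5 279.9 -12.1] F [0.5 0.8 5.6] open 24.8
turn units [-0.0016  0.0004  0.0005] then shift(target frame) [-0.004   0.0066  0.0151] | shift(current frame) [-0.004   0.0066  0.0151] mm [-1.1 -1.3 -1.9]
```

{"api": "servo_tool", "payload": {"deltas": [[0.02,0,-0.06,0,0,0,1],[0.05,0,-0.15,0,0,0,1],[0.07,0,-0.2,0,0,0,1],[0.07,0,-0.2,0,0,0,1],[0,0,0,0,0.11,0.05,1],[0,0,0,0,0.11,0.06,1],[0,0,0,0,0.113,0.06,1],[0,0,0,0,0,0.06,1],[0,0,0,0,0,0.06,1],[0,0,0,0,0,0,1]]}}

```text
t: 30.67
tcp_pos: [608.5, 295.2, 62.4]
eef_rot: [3.112, 0.01, -0.047]
contact_force: [0.9, 0.1, -0.1]
opening: 24.3
finger_force: 49.2
```

```bash
sed -i 's/^G=dict(p=11.0,h=-13.6/G=dict(p=13.4,h=-12.0/' h.py; python3 -c "
from h import *
where(3);bat(3,10,60,20)"
```

```text
B [ 30.1 210.3  69.3] mid-y 211.1 tilt 19.4 yaw 2.1 roll 1.7 F [ 0.9  0.2 -0.1] grip 49 op 24.3 t 30.67 j [-1.14  0.87  0.95  1.68 -0.77  1.04 -1.55]
t 30.67 tcp [608.5 295.2  62.4] F [ 0.9  0.1 -0.1] open 24.3
turn units [0.0284 0.0096 0.0246] then shift(target frame) [-0.1335  1.4038  0.0609] | shift(current frame) [-0.1687  1.3975  0.1041] mm [ -35.3 -208.6   -9.1]
```

{"api": "servo_tool", "payload": {"deltas": [[0,0,0,0.014,0.005,0.012,1],[0,0,0,0.014,0.005,0.012,1],[-0.01,0.12,0,0,0,0,1],[-0.02,0.22,0.01,0,0,0,1],[-0.02,0.22,0.01,0,0,0,1],[-0.022,0.22,0.01,0,0,0,1],[-0.022,0.22,0.01,0,0,0,1],[-0.022,0.22,0.01,0,0,0,1],[-0.02,0.14,0.01,0,0,0,1],[0,0.04,0,0,0,0,1]]}}

```text
t: 31.5
tcp_pos: [572.9, 80.7, 53.9]
eef_rot: [3.14, -0.001, -0.078]
contact_force: [-0.2, -1.1, 0.9]
opening: 24.7
finger_force: 49.2
```

{"api": "servo_tool", "payload": {"deltas": [[0,0,0,0,0,0,1],[0,0,0,0,0,0,1]]}}

```text
t: 31.67
tcp_pos: [574.6, 87.0, 53.6]
eef_rot: [-3.141, -0.002, -0.071]
contact_force: [0.0, -0.1, -1.1]
opening: 24.9
finger_force: 49.2
```

```bash
python3 -c "
from h import *
where(3);bat(3,9,20,20)"
```

```text
B [11.4  0.4 60.3] mid-y 0.5 tilt 20.1 yaw 0.1 roll -0.0 F [ 0.  -0.1 -1.1] grip 49 op 24.9 t 31.67 j [-0.92  0.73  0.94  1.95 -0.78  0.87 -1.2 ]
t 31.67 tcp [574.6  87.   53.6] F [ 0.  -0.1 -1.1] open 24.9
turn units [-0.0007 -0.0015  0.0019] then shift(target frame) [-0.0164  0.0032  0.2688] | shift(current frame) [-0.0168  0.0034  0.2688] mm [ -2.5  -0.3 -40.3]
```

{"api": "servo_tool", "payload": {"deltas": [[-0.016,0.002,0.1,0,0,0,1],[0,0,0.11,0,0,0,1],[0,0,0.07,0,0,0,1],[0,0,0.03,0,0,0,1],[0,0,0,0,0,0,1],[0,0,0,0,0,0,1]]}}

```text
t: 32.17
tcp_pos: [572.0, 86.8, 7.1]
eef_rot: [3.141, -0.001, -0.07]
contact_force: [-0.1, 0.2, -0.4]
opening: 24.5
finger_force: 49.2
```

```bash
python3 -c "
from h import *
where(3);bat(3,-2,10.5,20)"
```

```text
B [ 8.9  0.1 13.8] mid-y 0.1 tilt 20.1 yaw 0.2 roll 0.0 F [-0.1  0.2 -0.4] grip 49 op 24.5 t 32.17 j [-0.88  0.78  0.87  1.97 -0.85  0.8  -1.15]
t 32.17 tcp [572.   86.8   7.1] F [-0.1  0.2 -0.4] open 24.5
turn units [ 0.0006 -0.0012  0.0027] then shift(target frame) [-0.0726  0.0007  0.0221] | shift(current frame) [-0.0727  0.0005  0.022 ] mm [-10.9   0.7  -3.3]
```

{"api": "servo_tool", "payload": {"deltas": [[-0.03,0,0.009,0,0,0.002,1],[-0.043,0,0.013,0,0,0,1],[0,0,0,0,0,0,1],[-0.041,0,0.008,0,0,0,1],[0,0,0.01,0,0,0,1],[0,0,0,0,0,0,1],[0,0,0,0,0,0,1]]}}

```text
t: 32.75
tcp_pos: [554.6, 87.7, 1.0]
eef_rot: [3.141, -0.001, -0.073]
contact_force: [0.6, 0.7, -0.6]
opening: 25.1
finger_force: 49.2
```

```bash
python3 -c "
from h import *
where(3);bat(3,-15.5,7.5,20)"
```

```text
B [-8.5 -0.3  7.7] mid-y -0.3 tilt 20.1 yaw 0.0 roll 0.0 F [ 0.5  0.7 -0.6] grip 49 op 25.1 t 32.75 j [-0.89  0.77  0.86  2.02 -0.86  0.77 -1.14]
t 32.75 tcp [554.6  87.7   1. ] F [ 0.6  0.7 -0.6] open 25.1
turn units [ 0.0004 -0.0011  0.0001] then shift(target frame) [-0.0466 -0.002   0.0012] | shift(current frame) [-0.0466 -0.002   0.0012] mm [-6.9  0.8 -0.2]
```

{"api": "servo_tool", "payload": {"deltas": [[-0.025,-0.001,0.002,0,0,0,1],[-0.025,0,0,0,0,0,1],[0,0,0,0,0,0,1],[0,0,0,0,0,0,1],[0,0,0,0,0,0,1]]}}

```text
t: 33.17
tcp_pos: [547.9, 88.2, 1.0]
eef_rot: [3.141, -0.002, -0.073]
contact_force: [3.9, -0.9, 0.6]
opening: 24.9
finger_force: 49.2
```

```bash
python3 -c "
from h import *
where(3);bat(3,-25,7,20)"
```

```text
B [-15.3  -0.3   7.6] mid-y -0.3 tilt 20.1 yaw 0.0 roll 0.0 F [ 4.  -0.6  0.6] grip 49 op 24.9 t 33.17 j [-0.9   0.76  0.86  2.03 -0.86  0.76 -1.14]
t 33.17 tcp [547.9  88.2   1. ] F [ 3.9 -0.9  0.6] open 24.9
turn units [ 0.0006 -0.0023 -0.0001] then shift(target frame) [-0.0647 -0.0021  0.0044] | shift(current frame) [-0.0647 -0.0021  0.0042] mm [-9.7  1.  -0.7]
```

{"api": "servo_tool", "payload": {"deltas": [[-0.025,-0.001,0.003,0,0,0,1],[-0.028,0,0.001,0,0,0,1],[0,0,0,0,0,0,1],[0,0,0,0,0,0,1],[0,0,0,0,0,0,1]]}}

```text
t: 33.58
tcp_pos: [540.0, 88.8, 0.4]
eef_rot: [3.141, -0.003, -0.073]
contact_force: [4.4, -1.9, 2.3]
opening: 25.1
finger_force: 49.4
```

```bash
python3 -c "
from h import *
where(3);bat(3,-24.5,6.6,0)"
```

```text
B [-23.2  -0.2   7.1] mid-y -0.2 tilt 20.2 yaw 0.0 roll 0.0 F [ 4.5 -1.6  2.3] grip 49 op 25.1 t 33.58 j [-0.91  0.75  0.86  2.05 -0.87  0.75 -1.13]
t 33.58 tcp [5.40e+02 8.88e+01 4.00e-01] F [ 4.4 -1.9  2.3] open 25.1
turn units [ 6.00e-04 -3.36e-01 -3.00e-04] then shift(target frame) [-0.0156 -0.0017  0.047 ] | shift(current frame) [-0.0309 -0.0017  0.0387] mm [-4.6  0.6 -5.8]
```

{"api": "servo_tool", "payload": {"deltas": [[-0.015,0,0,0,0,0,1],[0,0,0,0,0,0,1],[0,0,0,0,0,0,1],[0,0,0,0,0,0,1]]}}

```text
t: 33.92
tcp_pos: [538.1, 89.0, 0.5]
eef_rot: [3.141, -0.003, -0.073]
contact_force: [5.2, -1.4, 1.6]
opening: 24.7
finger_force: 49.4
```

```bash
python3 -c "
from h import *
where(3);bat(3,-25,6.4,0)"
```

```text
B [-25.1  -0.2   7.1] mid-y -0.2 tilt 20.2 yaw 0.0 roll 0.0 F [ 5.3 -1.   1.6] grip 49 op 24.7 t 33.92 j [-0.91  0.75  0.86  2.06 -0.87  0.74 -1.13]
t 33.92 tcp [5.381e+02 8.900e+01 5.000e-01] F [ 5.2 -1.4  1.6] open 24.7
turn units [ 6.000e-04 -3.365e-01 -3.000e-04] then shift(target frame) [-0.0061 -0.0014  0.0454] | shift(current frame) [-0.0214 -0.0014  0.0405] mm [-3.2  0.4 -6.1]
```

{"api": "servo_tool", "payload": {"deltas": [[-0.007,0,0.009,0,-0.084,0,1],[-0.006,0,0.01,0,-0.084,0,1],[-0.005,0,0.01,0,-0.084,0,1],[0,0,0,0,0,0,1],[0,0,0,0,0,0,1]]}}

```text
t: 34.33
tcp_pos: [535.3, 89.1, -4.6]
eef_rot: [3.141, 0.262, -0.073]
contact_force: [4.6, -0.2, 1.0]
opening: 24.6
finger_force: 50.0
```

```bash
python3 -c "
from h import *
where(3);bat(3,-26,6.4,0)"
```

```text
B [-25.6  -0.3   6.2] mid-y -0.3 tilt 5.0 yaw 0.0 roll 0.1 F [4.6 0.2 1. ] grip 50 op 24.6 t 34.33 j [-0.8   0.88  0.84  1.85 -0.76  1.08 -1.21]
t 34.33 tcp [535.3  89.1  -4.6] F [ 4.6 -0.2  1. ] open 24.6
turn units [ 0.0009 -0.0828 -0.0003] then shift(target frame) [-0.0062 -0.0019  0.0094] | shift(current frame) [-0.007  -0.0019  0.0088] mm [-1.3  0.4 -1. ]
```

{"api": "servo_tool", "payload": {"deltas": [[-0.006,0,0.006,0,-0.045,0,1],[-0.003,0,0.005,0,-0.04,0,1],[0,0,0,0,0,0,1],[0,0,0,0,0,0,1]]}}

```text
t: 34.67
tcp_pos: [532.7, 89.4, -5.6]
eef_rot: [3.141, 0.351, -0.073]
contact_force: [4.7, 0.2, -0.2]
opening: 24.9
finger_force: 49.8
```

```bash
python3 -c "
from h import *
where(3)"
```

```text
B [-27.2  -0.2   6.4] mid-y -0.2 tilt -0.1 yaw -0.0 roll 0.0 F [ 4.7  0.5 -0.2] grip 50 op 24.9 t 34.67 j [-0.76  0.92  0.83  1.78 -0.73  1.19 -1.23]
```

{"api": "servo_tool", "payload": {"deltas": [[0.01,0,0.006,0,0,0,1],[0,0,0,0,0,0,1],[0,0,0,0,0,0,0.3],[0,0,0,0,0,0,0.1],[0,0,0,0,0,0,0],[0,0,0,0,0,0,0],[0,0,-0.08,0,0,0,0],[0,0,-0.15,0,0,0,0],[0,0,-0.2,0,0,0,0],[0,0,-0.2,0,0,0,0]]}}

```text
t: 35.5
tcp_pos: [565.5, 87.0, 83.5]
eef_rot: [3.14, 0.353, -0.074]
contact_force: [1.0, -0.3, -1.0]
opening: 42.8
finger_force: 0.0
```

{"api": "servo_tool", "payload": {"deltas": [[0,0,-0.2,0,0,0,0],[0,0,0,0,0,0,0],[0,0,0,0,0,0,0],[0,0,0,0,0,0,0]]}}

```text
t: 35.83
tcp_pos: [575.6, 86.5, 110.2]
eef_rot: [3.141, 0.353, -0.073]
contact_force: [0.2, 0.4, -0.8]
opening: 42.7
finger_force: 0.0
```

```bash
python3 -c "
from h import *
f=grab('side');[seat(k,f) for k in(1,2,3)]
u,v=proj(f,[[570,-8,15]])[0].astype(int)
cv2.imwrite('pics/end.png',cv2.resize(f['frame'][v-50:v+60,u-50:u+60],(600,600),interpolation=2))"
```

```text
cradle 1 z along x: [(-18, np.float64(29.5)), (-14, np.float64(25.2)), (-10, np.float64(24.0)), (-6, np.float64(22.8)), (-2, np.float64(23.6)), (2, np.float64(25.0)), (6, np.float64(25.1)), (10, np.float64(24.1)), (14, np.float64(25.7)), (18, np.float64(23.6)), (22, np.float64(nan))]
 y span [-14.7   2.3  13.8] x span [-22.5  17.2]
cradle 2 z along x: [(-18, np.float64(27.4)), (-14, np.float64(26.0)), (-10, np.float64(24.0)), (-6, np.float64(24.0)), (-2, np.float64(24.3)), (2, np.float64(22.7)), (6, np.float64(23.4)), (10, np.float64(24.2)), (14, np.float64(23.6)), (18, np.float64(21.4)), (22, np.float64(nan))]
 y span [-13.7   2.5  13.8] x span [-21.7  18.8]
cradle 3 z along x: [(-18, np.float64(33.8)), (-14, np.float64(25.7)), (-10, np.float64(23.5)), (-6, np.float64(24.0)), (-2, np.float64(23.8)), (2, np.float64(24.3)), (6, np.float64(23.2)), (10, np.float64(23.3)), (14, np.float64(23.6)), (18, np.float64(22.9)), (22, np.float64(16.7))]
 y span [-13.3   2.4  12.8] x span [-21.6  21.2]
  return _methods._mean(a, axis=axis, dtype=dtype,
  ret = ret.dtype.type(ret / rcount)
```

View pics/end.png

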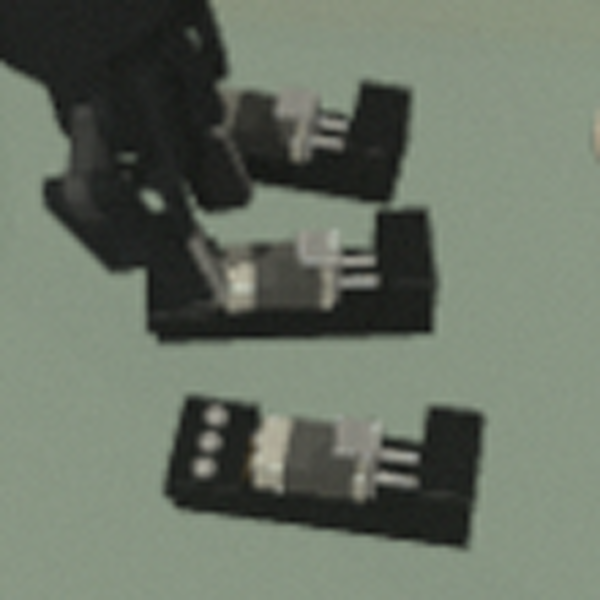

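All three batteries lie flat under their lips, at (265,120), (285,270) and (315,460), and the gripper is clear of them. Handing in.

```bash
python3 -c "
from cell import arm
print(arm.job_done())"
```

```text
the job is handed in; nothing more can be done
None
```

I loaded a battery into each of the three cradles in dot order (1, 2, 3), let go of each before the next, and handed the job in at about 36 s; the last camera check showed all three flat on the bay floor under their lips, but no verdict came back.

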